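# Cap the drying-air port and lock both cam arms

## Task

Cap off the drying-air port: put the red-handled cam-lock cap on the grooved steel adaptor and press it down past its stiff plunger until it is fully home on the black collar, with both brass arms still raised. Then swing the two cam arms down one after the other, each right to its stop, and let go. Work by feel and never force anything (only firm finger pressure, under 45 N on the port and 25 N on an arm), and leave the other things on the counter where they are.

Things in the scene. Friction and masses are not known exactly. Their poses are not given: they have to be found in the camera images.
- cap_grip (a point): Centre of the red grip block on top of the loose cam-lock cap: 24 mm along the cap's x, 44 mm along its y, 44 mm tall. On the cap's axis, 69 mm above its open lower rim (block spans 47 to 91 mm above the rim). Grip it from above across x, fingertips at least 48 mm above the rim. Axes: z up, the cam arms at the +y and -y sides.
- cap: The grey cam-lock cap, about 350 g, starting upright on the counter, open end down; origin at the centre of its lower rim, axes as cap_grip. Under the red block a closed round top 7 mm thick, then a sleeve 54 mm across and 40 mm tall, bore 34 mm across, no lead-in. Two cam arms on its sides.
- port_seat (a point): Point over the middle of the port's grey block (100 x 100 mm, top 10 mm lower), level with the black collar (58 mm across) where the cap's rim comes to rest; z up. The collar and adaptor are set up to 5.5 mm off this point along each of its axes, differently each time and rigidly: find them by feel. Block height differs by up to 10 mm. With the cap home, cap_grip is 69 mm above this point.
- port: The whole fixed port, origin 50 mm below port_seat. Above the collar: a steel adaptor 32 mm across and 38 mm tall, its edge bevelled by 1.5 mm, with a cam groove 10 to 23.5 mm above the collar. From its top a blue plunger, 16 mm across, reaches 48 mm above the collar. A cap set on it without force stands 8 mm high and its arms jam half-way.
- plunger (a joint): How far the port's blue plunger is pressed in, m: 0 fully up, 0.008 when the cap is home. It resists with about 12 N and stays where it is pushed.
- cam_a (a joint): Cam arm at the cap's +y side, rad: 0 raised (55 degrees above level, pointing up and outward), 1.134 down at its stop (10 degrees below level). Stiff hinge, about 0.35 N m, stays where left; axis along the cap's x, 27 mm to +y of the cap's axis, 26 mm above the rim. Brass lever 72 mm long, its yellow end pad 24 mm wide and 8 mm thick.
- cam_b (a joint): The same arm at the cap's -y side (hinge 27 mm to -y, 26 mm above the rim), same values; it points up and out to -y.
- cam_a_end (a point): Middle of the yellow end pad of the +y arm, 60 mm from its hinge; pushed from above it swings down and out. It moves with the arm.
- cam_b_end (a point): The same point on the -y arm.
- bracket_a: Bystander: ribbed black plastic instrument bracket, 100 x 24 x 24 mm, lying on the counter between the working places; origin at the centre of its underside.
- bracket_b: Bystander: bracket like it, to the left.
- bracket_c: Bystander: bracket like it, to the right.
- retractor: Bystander: flat grey titanium retractor, 34 x 140 mm, its turned-up end 30 mm tall.
- stringer: Bystander: purple plastic stringer rod, a long U 180 x 40 mm, 8 mm high.
- bowl: Bystander: small steel lotion bowl, 84 mm across, 36 mm tall.
- sealring: Bystander: black rubber ring, 48 mm across, 6 mm high.
There are look-alikes about, which are no part of the job. Of the things that look like the cap, the larger one is meant. Of the things that look like the port, the smaller one is meant.

How it is judged:
By the outcome, as a careful person would: the job done as asked, in the order asked, and still so for the second after the job is handed in, with the robot touching nothing.
It also fails if it takes over 72 s, if anything falls off the work surface, if the arm or the gripper's body presses on something with over 40 N, if the wrist force passes 120 N, or if a joint passes its speed limit or range.

## Robot

A 6-joint arm with a two-finger parallel gripper is mounted at the origin on the work surface. World frame = base frame: x ahead of the robot, y to its left, z up, the work surface at z = 0. Lengths are in mm, angles in rad, forces in N, time in s.
With the tool pointing down it reaches from about 250 to 775 mm from the base axis. Payload 4 kg.
Tool frame: the origin (TCP) lies midway between the tips of the shut fingers; the grasp point (between the pads) lies 19 mm behind it (arm.grip_depth is the distance from the TCP to the grasp point, in mm); z points along the fingers, y is the direction in which the jaws open and shut (so a half turn about z gives the same grasp; the last joint's range is limited). The gripper opens to 94 mm and grips with 3 to 60 N. Pads are 16 mm wide; open, the fingers measure 119 mm over their backs; the gripper's body (75 mm by 177 mm) begins 78 mm behind the grasp point.
Start: joints at [1.232, 0.087, 1.371, -0, 1.684, -0.103], TCP at [128.5, 534.797, 205.506] pointing down, gripper open.
Joint ranges: [-3.1, 3.1], [-0.76, 2.03], [0.27, 2.55], [-1.08, 4.22], [0.17, 2.65], [-2.57, 2.57]. Speed limits (rad/s): [2.79, 2.79, 3.14, 3.14, 3.14, 3.14].

## Interface

Orientations are given as [roll, pitch, yaw] about the fixed x, y, z axes, in that order (R = Rz(yaw) Ry(pitch) Rx(roll)).
In Python, from plant import arm gives the robot as it stands.
- The arm moves only by the shell command python3 -m inch 'ROWS' [FORCE]. ROWS is JSON, a list of rows, each an object with "translation": the shift along the tool's x, y, z in m, a list of three; "turn": the turn, a rotation vector about the tool's x, y, z in rad, a list of three; "hand": the gripper's target within -1 to 1 (fully open at 1, half-way at 0, shut at -1). In form: [{"translation": [tx, ty, tz], "turn": [ax, ay, az], "hand": hand}, ...]. A call has 1 to 10 rows; each row shifts and turns the pose as measured when the row begins, along the tool's axes as they then stand; what a row does not reach is not made up. A row lasts 1/12 s, in which the tool goes at most 41.7 mm and 7.16 degrees, less where a joint would pass 70% of its speed; a pose out of reach is approached as far as the arm can. A call is refused whole if a number of a shift passes 0.0417 or a number of a turn 0.125, either way. A call with a gripper value outside its range is refused whole. The fingers move at their own pace and stop on an object; FORCE is the grip in N (left out, the last holds). Time passes only in rows, so rows that do not move let the fingers close. It gives the time, the measured TCP pose, the force and the opening at its end, in the units of the state.
- arm.sense(): the state, without advancing time (a new reading comes with each control period).
- arm.grab_frame(name): name is "side" or "top" or "wrist"; returns a dict with "color" (480x640x3 uint8, red, green, blue), "fx", "fy", "cx", "cy" (pixels), "rvec" (rotation vector, rad) and "tvec" (3), from world to camera coordinates, as OpenCV has them. Camera axes: x right, y down, z forward; pixel columns grow to the right and rows downward; lengths in mm; the calibration is good to about 2 mm. A picture is of the moment at which its call begins. There is no depth.
- arm.job_done(): hands the job in, once; it reports no verdict.
Trained networks look in a picture, given as the dict that the camera call returned (one of the last four; its "shot" number tells which), for a name from the list of things; names that differ only in an ending like _2 or _b are one class to them, and where a whole thing is asked for, a point or a joint stands for the part that bears it (a point fixed in the world has none). Each returns a list of dicts, best first, with "score" (0 to 1); they miss things now and then, are a little off and sometimes report something else, mostly with a low value. They report only what shows in the picture. A call takes as long as a camera call. They do not tell look-alikes from the thing itself.
- arm.search_frame(picture, query): "position" ([x, y, z] in mm, in the coordinates of the camera as it stood for that picture, good to about 4 mm: the middle of the surface that is visible of it).
- arm.landmark_of(picture, query): "position" ([x, y, z] in mm, in the coordinates of the camera as it stood for that picture, good to about 4 mm: a listed point, or the origin of a listed thing).
The state is a dict: "clock": time; "qpos": joint angles; "dq": joint speeds; "tau": joint torques, N m; "ee_pos": TCP position; "tool_rot": TCP orientation; "ft_force": force on the tool from outside, world axes, zero at the start; "moment": the same for the moment, N m; "finger_gap": finger opening in mm.
Only numpy, scipy, OpenCV 4.12 (cv2) and the standard library are available. Lean on these libraries where they do the work, as an engineer would, in place of code of your own. Each camera call takes 0.05 s, during which the arm holds its last target. There are 200 camera calls.

## Working session

There is one attempt and no reset: what is moved stays moved. The work goes in short steps, Python scripts to look and compute and a shell command to move; the robot and the scene stay as the last step left them, time stands still between calls to the robot, and variables do not carry over. Pictures are saved under pics/ and viewed, about 8 in all and at most 12, crops included, and the job is handed in when it is done.

```bash
ls; mkdir -p pics; cat > h.py <<'E'
import numpy as np, cv2
from plant import arm
from scipy.spatial.transform import Rotation as R
def cam2w(f,p):
    return R.from_rotvec(np.ravel(f['rvec'])).inv().apply(np.array(p)-np.ravel(f['tvec']))
def proj(f,P):
    K=np.array([[f['fx'],0,f['cx']],[0,f['fy'],f['cy']],[0,0,1.]])
    return cv2.projectPoints(np.array(P,float).reshape(-1,3),np.ravel(f['rvec']).astype(float),np.ravel(f['tvec']).astype(float),K,None)[0].reshape(-1,2)
def ray(f,uv,z):
    r=R.from_rotvec(np.ravel(f['rvec'])).inv(); c=r.apply(-np.ravel(f['tvec']))
    d=r.apply([(uv[0]-f['cx'])/f['fx'],(uv[1]-f['cy'])/f['fy'],1]); return c+d*(z-c[2])/d[2]
def save(f,n,box=None,k=1):
    im=f['color'][:,:,::-1]
    if box: im=im[box[1]:box[3],box[0]:box[2]]
    cv2.imwrite('pics/'+n,cv2.resize(im,None,fx=k,fy=k,interpolation=cv2.INTER_CUBIC))
E
python3 - <<'E'
from h import *
for n in ['top','side']:
    f=arm.grab_frame(n); save(f,n+'0.png')
    for q in ['cap','cap_grip','port','port_seat','cam_a_end']:
        for d in arm.landmark_of(f,q)[:4]:
            w=cam2w(f,d['position']); print(n,q,round(d['score'],2),w.round(),proj(f,w).round()[0])
print(arm.sense())
E
```

```text
pics
top cap 0.91 [ 548. -104.    2.] [381. 239.]
top cap 0.86 [ 418. -154.    1.] [407. 307.]
top cap 0.69 [ 536. -116.   72.] [392. 239.]
top cap 0.61 [507. -57.  72.] [359. 254.]
top cap_grip 0.98 [ 536. -117.   70.] [392. 239.]
top cap_grip 0.63 [ 422. -151.   48.] [410. 304.]
top port 0.86 [291. 236.   1.] [200. 373.]
top port 0.61 [518. 181.  -1.] [234. 253.]
top port 0.16 [ 573. -168.   73.] [420. 219.]
top port_seat 0.85 [511. 185.  52.] [227. 252.]
top port_seat 0.7 [288. 237.  73.] [189. 379.]
top cam_a_end 0.64 [ 414. -105.   56.] [385. 307.]
top cam_a_end 0.5 [509. -57.  75.] [359. 253.]
side cap 0.74 [ 545. -113.    1.] [361. 279.]
side cap 0.67 [ 422. -149.   -4.] [329. 322.]
side cap_grip 0.79 [ 420. -152.   51.] [330. 300.]
side cap_grip 0.59 [ 543. -107.   67.] [359. 252.]
side port 0.89 [287. 240.  -0.] [149. 256.]
side port 0.77 [515. 186.  -1.] [252. 223.]
side port_seat 0.75 [286. 239.  72.] [143. 228.]
side port_seat 0.7 [514. 188.  54.] [249. 202.]
side cam_a_end 0.75 [507. -54.  74.] [326. 245.]
side cam_a_end 0.74 [ 417. -106.   56.] [311. 287.]
{'clock': 0.6, 'qpos': array([ 1.23190178e+00,  8.71676972e-02,  1.37067481e+00, -2.52435394e-05,
        1.68360962e+00, -1.03127623e-01]), 'dq': array([ 0.00040754, -0.00025288, -0.00122629,  0.00013351, -0.00175874,
       -0.00046665]), 'tau': array([-8.37567241e-04, -3.39784920e+01, -3.02416706e+01,  7.17215217e-02,
        2.37520732e-02, -2.65733871e-05]), 'ee_pos': array([128.50915602, 534.79903711, 205.53634454]), 'tool_rot': array([3.14145546e+00, 3.94158127e-05, 2.90582289e+00]), 'ft_force': array([ 0.72470052,  0.36462315, -0.26629301]), 'moment': array([0.01449368, 0.01049456, 0.0166329 ]), 'finger_gap': 93.8851298034722}
```

```bash
python3 - <<'E'
import cv2,numpy as np
a=cv2.imread('pics/top0.png');b=cv2.imread('pics/side0.png')
a1=cv2.resize(a[195:415,150:470],(800,550))
cv2.imwrite('pics/topc.png',a1)
cv2.imwrite('pics/sidec.png',cv2.resize(b[170:370,90:410],(800,500)))
E
```

```text
(no output)
```

View pics/topc.png

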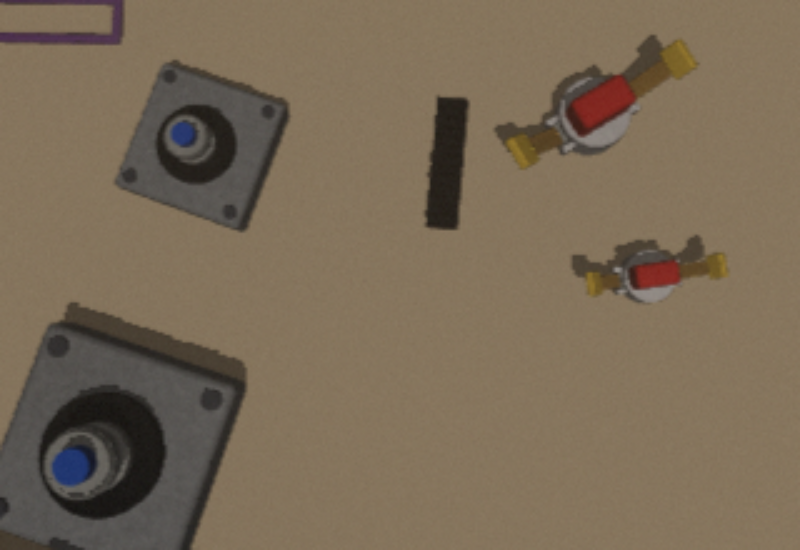

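View pics/sidec.png

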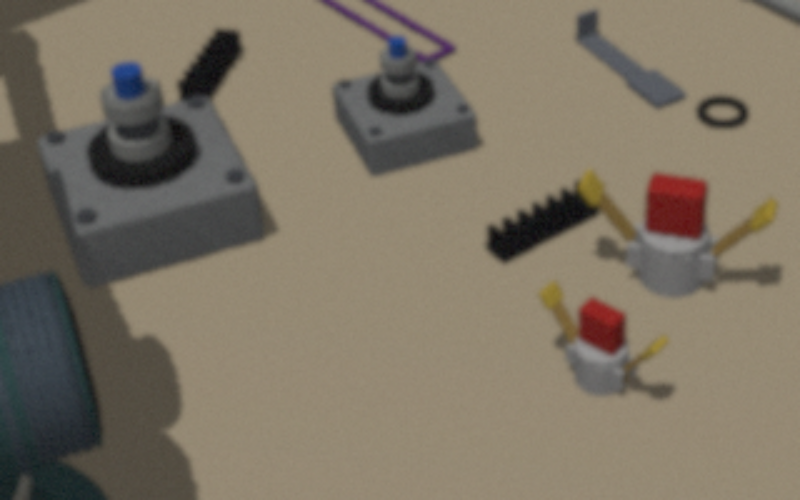

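The two caps are at top (392,239) and (410,304). The first is larger (grip about 70 mm high against 48), so it is the one meant. The two ports are at top (227,252) and (189,379). The first is smaller (seat about 53 mm against 73), so it is the one meant. The crop confirms both.

```bash
cat >> h.py <<'E'
def blob(f,col,near,rad=40):
    h=cv2.cvtColor(f['color'],cv2.COLOR_RGB2HSV).astype(int)
    H,S,V=h[...,0],h[...,1],h[...,2]
    m={'blue':(abs(H-110)<15)&(S>120)&(V>40),'red':((H<8)|(H>172))&(S>150)&(V>50),'yellow':(abs(H-25)<7)&(S>150)&(V>70)}[col]
    n,l,s,c=cv2.connectedComponentsWithStats(m.astype(np.uint8))
    return sorted([(s[i,4],c[i].round(1),s[i,:4]) for i in range(1,n) if s[i,4]>8 and np.hypot(*(c[i]-near))<rad],key=lambda t:-t[0])
def tri(fs,uvs):
    A=[];b=[]
    for f,uv in zip(fs,uvs):
        r=R.from_rotvec(np.ravel(f['rvec'])).inv(); c=r.apply(-np.ravel(f['tvec']))
        d=r.apply([(uv[0]-f['cx'])/f['fx'],(uv[1]-f['cy'])/f['fy'],1]);d/=np.linalg.norm(d)
        P=np.eye(3)-np.outer(d,d);A.append(P);b.append(P@c)
    return np.linalg.lstsq(np.vstack(A),np.hstack(b),rcond=None)[0]
E
python3 - <<'E'
from h import *
t=arm.grab_frame('top');s=arm.grab_frame('side')
bt=blob(t,'blue',(223,248),15);bs=blob(s,'blue',(249,189),20);print(bt,bs)
print('plunger',tri([t,s],[bt[0][1],bs[0][1]]))
rt=blob(t,'red',(392,239),25);rs=blob(s,'red',(361,252),25);print(rt,rs);print('grip',tri([t,s],[rt[0][1],rs[0][1]]))
y=blob(t,'yellow',(392,239),50);print(y)
e=[ray(t,(a[1]),75) for a in y[:2]];print(e,(e[0]+e[1])/2,np.degrees(np.arctan2(*(e[0]-e[1])[1::-1])))
E
```

```text
[(np.int32(63), array([222.7, 248. ]), array([219, 244,   9,   9], dtype=int32))] [(np.int32(36), array([248.5, 188.4]), array([246, 185,   6,   8], dtype=int32))]
plunger [512.91844326 185.3777939   90.69907698]
[(np.int32(332), array([390.4, 235.9]), array([377, 225,  27,  24], dtype=int32))] [(np.int32(456), array([360. , 251.7]), array([349, 240,  23,  24], dtype=int32))]
grip [ 541.00751858 -112.46967186   72.01840151]
[(np.int32(130), array([420.7, 218.3]), array([414, 211,  15,  15], dtype=int32)), (np.int32(103), array([358.7, 254.7]), array([353, 249,  12,  13], dtype=int32))]
[array([ 574.64998568, -168.30256603,   75.        ]), array([506.56931025, -55.66802271,  75.        ])] [ 540.60964796 -111.98529437   75.        ] -58.84961106553554
```

```bash
cat >> h.py <<'E'
def todo(P,yaw=None):
    s=arm.sense(); r=R.from_euler('xyz',s['tool_rot'])
    d=r.inv().apply(np.array(P)-s['ee_pos']); print('tool d mm',d.round(1),'t',round(s['clock'],2))
    if yaw is not None:
        g=R.from_euler('xyz',[np.pi,0,np.radians(yaw)]); print('turn',(r.inv()*g).as_rotvec().round(4))
    print('pos',s['ee_pos'].round(1),'rpy',np.degrees(s['tool_rot']).round(1),'F',s['ft_force'].round(1),'M',s['moment'].round(2),'gap',round(s['finger_gap'],1),'q6',s['qpos'][5].round(2))
E
python3 -m inch '[{"translation":[-0.0276,-0.0266,0.001],"turn":[0,0,0],"hand":1},{"translation":[-0.0276,-0.0266,0.001],"turn":[0,0,0],"hand":1},{"translation":[-0.0276,-0.0266,0.001],"turn":[0,0,0],"hand":1},{"translation":[-0.0276,-0.0266,0.001],"turn":[0,0,0],"hand":1},{"translation":[-0.0276,-0.0266,0.001],"turn":[0,0,0],"hand":1},{"translation":[-0.0276,-0.0266,0.001],"turn":[0,0,0],"hand":1},{"translation":[-0.0276,-0.0266,0.001],"turn":[0,0,0],"hand":1},{"translation":[-0.0276,-0.0266,0.001],"turn":[0,0,0],"hand":1},{"translation":[-0.0276,-0.0266,0.001],"turn":[0,0,0],"hand":1},{"translation":[-0.0276,-0.0266,0.001],"turn":[0,0,0],"hand":1}]'
python3 -c "
from h import *
todo([541,-112,180],121.2)"
```

```text
clock: 1.53
ee_pos: [339.7, 205.5, 193.9]
tool_rot: [3.137, 0.002, 2.923]
ft_force: [0.3, 0.4, 0.5]
finger_gap: 94.1
tool d mm [-265.3 -266.4   13.4] t 1.53
turn [5.000e-03 4.000e-04 8.079e-01]
pos [339.7 205.5 193.9] rpy [1.797e+02 1.000e-01 1.675e+02] F [0.3 0.4 0.5] M [0.02 0.   0.04] gap 94.1 q6 -0.95
```

```bash

python3 -m inch '[{"translation":[-0.0265,-0.0266,0.001],"turn":[0,0,0],"hand":1},{"translation":[-0.0265,-0.0266,0.001],"turn":[0,0,0],"hand":1},{"translation":[-0.0265,-0.0266,0.001],"turn":[0,0,0],"hand":1},{"translation":[-0.0265,-0.0266,0.001],"turn":[0,0,0],"hand":1},{"translation":[-0.0265,-0.0266,0.001],"turn":[0,0,0],"hand":1},{"translation":[-0.0265,-0.0266,0.001],"turn":[0,0,0],"hand":1},{"translation":[-0.0265,-0.0266,0.001],"turn":[0,0,0],"hand":1},{"translation":[-0.0265,-0.0266,0.001],"turn":[0,0,0],"hand":1},{"translation":[-0.0265,-0.0266,0.001],"turn":[0,0,0],"hand":1},{"translation":[-0.0265,-0.0266,0.001],"turn":[0,0,0],"hand":1}]'
python3 -m inch '[{"translation":[0,0,0],"turn":[0,0,0.115],"hand":1},{"translation":[0,0,0],"turn":[0,0,0.115],"hand":1},{"translation":[0,0,0],"turn":[0,0,0.115],"hand":1},{"translation":[0,0,0],"turn":[0,0,0.115],"hand":1},{"translation":[0,0,0],"turn":[0,0,0.115],"hand":1},{"translation":[0,0,0],"turn":[0,0,0.115],"hand":1},{"translation":[0,0,0],"turn":[0,0,0.115],"hand":1},{"translation":[0,0,0],"turn":[0,0,0],"hand":1}]'
python3 -c "
from h import *
todo([541,-112,180],121.2)
f=arm.grab_frame('wrist');save(f,'w1.png')
g=blob(f,'red',(320,240),400);print(g);print(proj(f,[541,-112,91]))
for b in g[:2]: print(ray(f,b[1],91))
for b in blob(f,'yellow',(320,240),400)[:4]: print(b, ray(f,b[1],75))
"
```

```text
clock: 2.37
ee_pos: [547.5, -131.0, 186.9]
tool_rot: [3.133, 0.012, 2.919]
ft_force: [0.6, 1.2, -0.1]
finger_gap: 93.8
clock: 3.03
ee_pos: [550.5, -141.9, 182.3]
tool_rot: [3.131, 0.0, 2.063]
ft_force: [0.4, -0.7, -0.7]
finger_gap: 94.0
tool d mm [30.9  5.7  2.4] t 3.03
turn [ 0.0103  0.0005 -0.0527]
pos [ 550.5 -141.9  182.3] rpy [179.4   0.  118.2] F [ 0.4 -0.7 -0.7] M [-0.09  0.04  0.  ] gap 94.0 q6 -0.85
[(np.int32(2075), array([326.4, 196.3]), array([309, 164,  36,  65], dtype=int32)), (np.int32(1389), array([161.6, 165.2]), array([142, 143,  41,  46], dtype=int32))]
[[326.63633895 198.04665075]]
[ 540.28379842 -111.01861069   91.        ]
[ 432.65871801 -144.6983021    91.        ]
(np.int32(3382), array([489.9, 447. ]), array([282, 435, 358,  18], dtype=int32)) [ 768.09696508 -235.99788179   75.        ]
(np.int32(1662), array([579.7, 371.1]), array([547, 334,  53,  82], dtype=int32)) [ 792.56185998 -140.96156405   75.        ]
(np.int32(1576), array([321.6, 112.6]), array([304,  86,  35,  66], dtype=int32)) [511.08210373 -62.9970166   75.        ]
(np.int32(1325), array([329.3, 267.8]), array([315, 230,  32,  66], dtype=int32)) [ 569.53453097 -159.33563564   75.        ]
```

View pics/w1.png

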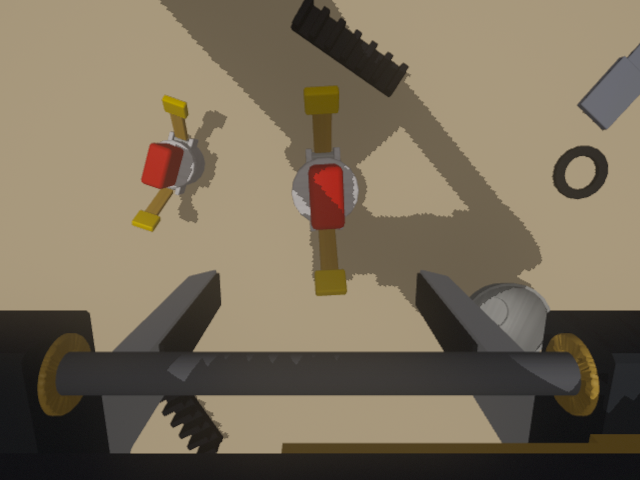

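```bash

python3 -m inch '[{"translation":[0.0155,0.003,0],"turn":[0.005,0,-0.026],"hand":1},{"translation":[0.0155,0.003,0],"turn":[0.005,0,-0.026],"hand":1},{"translation":[0,0,0],"turn":[0,0,0],"hand":1}]'
python3 -c "
from h import *
todo([540.7,-111.6,51],121.2)"
```

```text
clock: 3.33
ee_pos: [539.6, -109.6, 182.2]
tool_rot: [-3.141, -0.001, 2.129]
ft_force: [0.0, 0.2, 0.2]
finger_gap: 94.2
tool d mm [ -2.4   0.  131.2] t 3.33
turn [-0.0006 -0.0007  0.0136]
pos [ 539.6 -109.6  182.2] rpy [-180.   -0.  122.] F [0.  0.2 0.2] M [-0.05  0.01 -0.03] gap 94.2 q6 -0.86
```

```bash

python3 -m inch '[{"translation":[-0.002,0,0.02],"turn":[0,0,0.013],"hand":1},{"translation":[0,0,0.025],"turn":[0,0,0],"hand":1},{"translation":[0,0,0.025],"turn":[0,0,0],"hand":1},{"translation":[0,0,0.025],"turn":[0,0,0],"hand":1},{"translation":[0,0,0.02],"turn":[0,0,0],"hand":1},{"translation":[0,0,0],"turn":[0,0,0],"hand":1}]'
python3 -c "
from h import *
todo([540.7,-111.6,51],121.2)"
```

```text
clock: 3.83
ee_pos: [542.5, -105.9, 68.2]
tool_rot: [3.136, 0.008, 2.134]
ft_force: [0.8, 0.4, -0.5]
finger_gap: 93.8
tool d mm [-3.7 -4.7 17.2] t 3.83
turn [0.0061 0.0084 0.0186]
pos [ 542.5 -105.9   68.2] rpy [179.7   0.5 122.3] F [ 0.8  0.4 -0.5] M [-0.07  0.06  0.02] gap 93.8 q6 -0.86
```

```bash

python3 -m inch '[{"translation":[-0.0037,-0.0047,0.006],"turn":[0.006,0.008,0.018],"hand":1},{"translation":[0,0,0.006],"turn":[0,0,0],"hand":1},{"translation":[0,0,0.004],"turn":[0,0,0],"hand":1},{"translation":[0,0,0],"turn":[0,0,0],"hand":1}]'
python3 -c "
from h import *
todo([540.7,-111.6,51],121.2)"
```

```text
clock: 4.17
ee_pos: [541.6, -111.3, 53.8]
tool_rot: [3.14, 0.003, 2.118]
ft_force: [0.5, 0.9, -0.0]
finger_gap: 94.2
tool d mm [ 0.2 -0.9  2.8] t 4.17
turn [0.0015 0.0025 0.0031]
pos [ 541.6 -111.3   53.8] rpy [1.799e+02 1.000e-01 1.214e+02] F [ 0.5  0.9 -0. ] M [-0.03  0.02  0.  ] gap 94.2 q6 -0.85
```

```bash

python3 -m inch '[{"translation":[0,-0.0009,0.0025],"turn":[0.0015,0.0025,0.003],"hand":1},{"translation":[0,0,0],"turn":[0,0,0],"hand":-1},{"translation":[0,0,0],"turn":[0,0,0],"hand":-1},{"translation":[0,0,0],"turn":[0,0,0],"hand":-1},{"translation":[0,0,0],"turn":[0,0,0],"hand":-1},{"translation":[0,0,0],"turn":[0,0,0],"hand":-1},{"translation":[0,0,0],"turn":[0,0,0],"hand":-1},{"translation":[0,0,0],"turn":[0,0,0],"hand":-1},{"translation":[0,0,0],"turn":[0,0,0],"hand":-1},{"translation":[0,0,0],"turn":[0,0,0],"hand":-1}]' 40
python3 -c "
from h import *
todo([540.7,-111.6,51],121.2)"
```

```text
clock: 5.0
ee_pos: [543.7, -112.9, 55.8]
tool_rot: [3.136, 0.006, 2.115]
ft_force: [0.1, -0.1, 0.6]
finger_gap: 37.3
tool d mm [ 2.7 -1.9  4.7] t 5.0
turn [ 0.0055  0.0062 -0.0002]
pos [ 543.7 -112.9   55.8] rpy [179.7   0.4 121.2] F [ 0.1 -0.1  0.6] M [-0.03  0.06 -0.04] gap 37.3 q6 -0.85
```

```bash

python3 -m inch '[{"translation":[0.0027,-0.0019,0.0045],"turn":[0.0055,0.006,0],"hand":-1},{"translation":[0,0,0],"turn":[0,0,0],"hand":-1},{"translation":[0,0,0],"turn":[0,0,0],"hand":-1},{"translation":[0,0,0],"turn":[0,0,0],"hand":-1},{"translation":[0,0,0],"turn":[0,0,0],"hand":-1}]'
python3 -c "
from h import *
todo([540.7,-111.6,51],121.2)"
```

```text
clock: 5.42
ee_pos: [540.9, -111.3, 50.9]
tool_rot: [3.141, -0.0, 2.115]
ft_force: [0.3, -0.2, -0.2]
finger_gap: 24.0
tool d mm [-0.2 -0.4 -0.1] t 5.42
turn [ 0.0005 -0.      0.0001]
pos [ 540.9 -111.3   50.9] rpy [180.   -0.  121.2] F [ 0.3 -0.2 -0.2] M [-0.12 -0.03 -0.01] gap 24.0 q6 -0.85
```

```bash

python3 -m inch '[{"translation":[0,0,-0.01],"turn":[0,0,0],"hand":-1},{"translation":[0,0,-0.02],"turn":[0,0,0],"hand":-1},{"translation":[0,0,-0.035],"turn":[0,0,0],"hand":-1},{"translation":[0,0,-0.035],"turn":[0,0,0],"hand":-1},{"translation":[0,0,-0.035],"turn":[0,0,0],"hand":-1},{"translation":[0,0,-0.015],"turn":[0,0,0],"hand":-1},{"translation":[0,0,0],"turn":[0,0,0],"hand":-1}]'
python3 -c "
from h import *
todo([513,185.4,200],121.2)"
```

```text
clock: 6.0
ee_pos: [533.9, -109.4, 198.3]
tool_rot: [-3.124, -0.02, 2.115]
ft_force: [0.6, 0.8, -4.8]
finger_gap: 24.0
tool d mm [263.  134.8   1.2] t 6.0
turn [-0.0173 -0.0198 -0.0002]
pos [ 533.9 -109.4  198.3] rpy [-179.    -1.1  121.2] F [ 0.6  0.8 -4.8] M [-0.08 -0.07 -0.01] gap 24.0 q6 -0.85
```

```bash

python3 -m inch '[{"translation":[0.013,0.007,0],"turn":[-0.017,-0.02,0],"hand":-1},{"translation":[0.028,0.0135,0],"turn":[0,0,0],"hand":-1},{"translation":[0.028,0.0135,0],"turn":[0,0,0],"hand":-1},{"translation":[0.028,0.0135,0],"turn":[0,0,0],"hand":-1},{"translation":[0.028,0.0135,0],"turn":[0,0,0],"hand":-1},{"translation":[0.028,0.0135,0],"turn":[0,0,0],"hand":-1},{"translation":[0.028,0.0135,0],"turn":[0,0,0],"hand":-1},{"translation":[0.028,0.0135,0],"turn":[0,0,0],"hand":-1},{"translation":[0.013,0.006,0],"turn":[0,0,0],"hand":-1},{"translation":[0,0,0],"turn":[0,0,0],"hand":-1}]'
python3 -c "
from h import *
todo([513,185.4,180],121.2)
f=arm.grab_frame('side');save(f,'s2.png',(150,120,350,270),4)
t=arm.grab_frame('top');save(t,'t2.png',(150,180,350,330),4)
f=arm.grab_frame('wrist');save(f,'w2.png')
for b in blob(f,'blue',(320,240),400): print(b,ray(f,b[1],98))
"
```

```text
clock: 6.83
ee_pos: [501.4, 143.9, 180.4]
tool_rot: [-3.116, -0.013, 2.108]
ft_force: [0.0, -0.8, -4.3]
finger_gap: 23.6
tool d mm [29.7 31.2 -0.1] t 6.83
turn [-0.0258 -0.0126 -0.0074]
pos [501.4 143.9 180.4] rpy [-178.5   -0.7  120.8] F [ 0.  -0.8 -4.3] M [-0.11 -0.01  0.02] gap 23.6 q6 -0.37
(np.int32(466), array([369.5, 199.7]), array([358, 188,  24,  25], dtype=int32)) [512.03305674 184.40743661  98.        ]
```

View pics/w2.png

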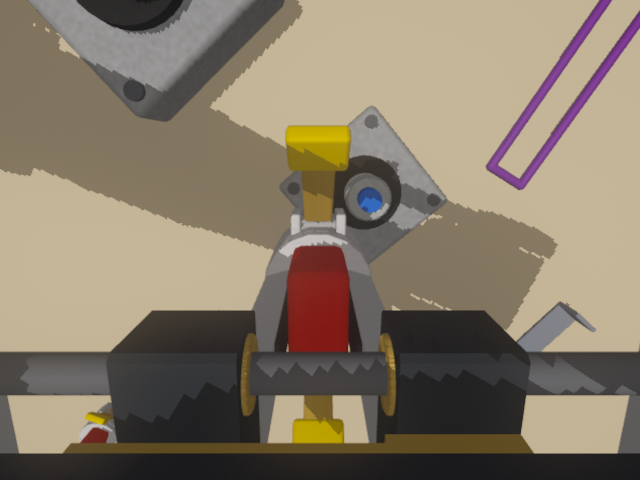

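```bash

python3 -m inch '[{"translation":[0.010,0.010,0],"turn":[-0.025,-0.0125,-0.007],"hand":-1},{"translation":[0.001,0.001,0],"turn":[0,0,0],"hand":-1},{"translation":[0,0,0],"turn":[0,0,0],"hand":-1}]'
python3 -c "
from h import *
todo([512.5,185,165],121.2)
f=arm.grab_frame('wrist');t=arm.grab_frame('top');s=arm.grab_frame('side')
F=[];U=[]
for a,n in [(f,(380,220)),(t,(223,248)),(s,(249,189))]:
    b=blob(a,'blue',n,60);print(b)
    if b: F.append(a);U.append(b[0][1])
w=tri(F,U);print(w)
for a,u in zip(F,U): print(u,proj(a,w)[0], ray(a,u,96))
for q in ['port_seat','port']:
  for a in (f,t,s):
    for d in arm.landmark_of(a,q)[:2]: print(q,d['score'],cam2w(a,d['position']).round(1))
"
```

```text
clock: 7.23
ee_pos: [506.8, 151.0, 179.3]
tool_rot: [-3.138, 0.005, 2.105]
ft_force: [0.3, -0.2, -4.3]
finger_gap: 23.5
tool d mm [26.4 22.3 14.1] t 7.23
turn [-0.004   0.0048 -0.0103]
pos [506.8 151.  179.3] rpy [-179.8    0.3  120.6] F [ 0.3 -0.2 -4.3] M [-0.06  0.03 -0.03] gap 23.5 q6 -0.35
[(np.int32(445), array([353.1, 206.3]), array([342, 194,  23,  25], dtype=int32))]
[]
[(np.int32(29), array([248.4, 189.7]), array([246, 187,   6,   6], dtype=int32))]
[512.57578698 184.58983964  88.27496594]
[353.1 206.3] [352.31114702 204.83645681] [512.39089321 184.6957847   96.        ]
[248.4 189.7] [248.91923756 189.55455435] [503.93889286 174.87098346  96.        ]
port_seat 0.78 [514.3 186.7  47.9]
port_seat 0.68 [511.2 186.   50.1]
port_seat 0.35 [472.6 205.2 203. ]
port 0.68 [619.5 348.7   4. ]
port 0.61 [514.6 184.   -5.6]
port 0.7 [ 522.1 -380.5   -2.2]
port 0.82 [287.8 239.7   1.9]
port 0.77 [519.2 184.1   1.8]
```

```bash

python3 -m inch '[{"translation":[0.013,0.011,0.007],"turn":[-0.004,0.005,-0.01],"hand":-1},{"translation":[0.013,0.011,0.007],"turn":[0,0,0],"hand":-1},{"translation":[0,0,0],"turn":[0,0,0],"hand":-1},{"translation":[0,0,0],"turn":[0,0,0],"hand":-1}]'
python3 -c "
from h import *
todo([512.5,184.7,145],121.2)"
```

```text
clock: 8.02
ee_pos: [513.1, 185.9, 166.2]
tool_rot: [3.139, 0.001, 2.115]
ft_force: [0.8, 0.1, -5.0]
finger_gap: 23.7
tool d mm [-0.7 -1.2 21.2] t 8.02
turn [ 0.0027  0.0006 -0.0002]
pos [513.1 185.9 166.2] rpy [179.8   0.  121.2] F [ 0.8  0.1 -5. ] M [-0.09  0.07  0.01] gap 23.7 q6 -0.3
```

```bash

python3 -m inch '[{"translation":[-0.0007,-0.0012,0.006],"turn":[0.0027,0,0],"hand":-1},{"translation":[0,0,0.006],"turn":[0,0,0],"hand":-1},{"translation":[0,0,0.005],"turn":[0,0,0],"hand":-1},{"translation":[0,0,0.002],"turn":[0,0,0],"hand":-1},{"translation":[0,0,0],"turn":[0,0,0],"hand":-1}]'
python3 -c "
from h import *
todo([512.5,184.7,140],121.2)"
```

```text
clock: 8.43
ee_pos: [512.3, 182.6, 145.7]
tool_rot: [-3.141, 0.002, 2.114]
ft_force: [0.2, -0.2, -4.0]
finger_gap: 23.5
tool d mm [1.7 1.2 5.7] t 8.43
turn [-0.0009  0.002  -0.0016]
pos [512.3 182.6 145.7] rpy [-1.799e+02  1.000e-01  1.211e+02] F [ 0.2 -0.2 -4. ] M [-0.05 -0.02 -0.05] gap 23.5 q6 -0.3
```

```bash

python3 -m inch '[{"translation":[0.0017,0.0012,0.002],"turn":[0,0.002,0],"hand":-1},{"translation":[0,0,0.002],"turn":[0,0,0],"hand":-1},{"translation":[0,0,0],"turn":[0,0,0],"hand":-1}]'
python3 -c "
from h import *
todo([512.5,184.7,138],121.2)"
python3 -m inch '[{"translation":[0,0,0.0015],"turn":[0,0,0],"hand":-1},{"translation":[0,0,0.001],"turn":[0,0,0],"hand":-1}]'
python3 -c "
from h import *
todo([512.5,184.7,138],121.2)"
```

```text
clock: 8.68
ee_pos: [512.5, 184.2, 141.3]
tool_rot: [-3.141, -0.0, 2.113]
ft_force: [-0.5, -0.2, -4.0]
finger_gap: 23.6
tool d mm [0.4 0.3 3.3] t 8.68
turn [-0.0011 -0.0001 -0.0026]
pos [512.5 184.2 141.3] rpy [-179.9   -0.   121.1] F [-0.5 -0.2 -4. ] M [-0.04  0.04 -0.02] gap 23.6 q6 -0.3
clock: 8.85
ee_pos: [512.8, 184.3, 139.1]
tool_rot: [-3.141, 0.0, 2.113]
ft_force: [0.5, -0.1, -4.3]
finger_gap: 23.8
tool d mm [0.5 0.  1.1] t 8.85
turn [-0.0002  0.0001 -0.0026]
pos [512.8 184.3 139.1] rpy [-180.     0.   121.1] F [ 0.5 -0.1 -4.3] M [-0.03  0.1   0.03] gap 23.8 q6 -0.3
```

```bash
cat > g.py <<'E'
import sys; from h import *
s=arm.sense(); F=s['ft_force']; print(s['ee_pos'].round(1),F.round(1),s['moment'].round(2))
sys.exit(0 if F[2]+4.3<float(sys.argv[1]) and np.hypot(*F[:2])<float(sys.argv[1]) else 1)
E
python3 -m inch '[{"translation":[0,0,0.002],"turn":[0,0,0],"hand":-1}]' >/dev/null && python3 g.py 4 &&
python3 -m inch '[{"translation":[0,0,0.002],"turn":[0,0,0],"hand":-1}]' >/dev/null && python3 g.py 4 &&
python3 -m inch '[{"translation":[0,0,0.002],"turn":[0,0,0],"hand":-1}]' >/dev/null && python3 g.py 4 &&
python3 -m inch '[{"translation":[0,0,0.002],"turn":[0,0,0],"hand":-1}]' >/dev/null && python3 g.py 4
python3 -c "
from h import *
todo([512.5,184.7,138],121.2)"
```

```text
[513.  184.3 137.4] [-0.4  0.1 -4.8] [-0.06 -0.   -0.02]
[513.1 184.3 135.3] [ 0.6  0.  -4. ] [-0.05 -0.02  0.03]
[513.3 184.5 133.3] [ 0.5 -0.  -2.5] [ 0.05  0.01 -0.01]
[513.3 184.7 131.2] [-0.9  1.1 -4. ] [ 0.06  0.07 -0.04]
tool d mm [ 0.4 -0.7 -6.8] t 9.18
turn [ 0.0019  0.0003 -0.0025]
pos [513.3 184.7 131.2] rpy [179.9   0.  121.1] F [-0.9  1.1 -4. ] M [ 0.06  0.07 -0.04] gap 23.9 q6 -0.3
```

```bash

python3 -m inch '[{"translation":[0,0,0.002],"turn":[0,0,0],"hand":-1}]' >/dev/null && python3 g.py 5 &&
python3 -m inch '[{"translation":[0,0,0.002],"turn":[0,0,0],"hand":-1}]' >/dev/null && python3 g.py 5 &&
python3 -m inch '[{"translation":[0,0,0.002],"turn":[0,0,0],"hand":-1}]' >/dev/null && python3 g.py 5 &&
python3 -m inch '[{"translation":[0,0,0.002],"turn":[0,0,0],"hand":-1}]' >/dev/null && python3 g.py 5 &&
python3 -m inch '[{"translation":[0,0,0.002],"turn":[0,0,0],"hand":-1}]' >/dev/null && python3 g.py 5 &&
python3 -m inch '[{"translation":[0,0,0.002],"turn":[0,0,0],"hand":-1}]' >/dev/null && python3 g.py 5
python3 -c "
from h import *
todo([512.5,184.7,138],121.2)"
```

```text
[513.3 184.8 129. ] [-0.2  1.1 -5.1] [-0.05  0.07 -0.01]
[513.3 184.8 126.8] [-0.7  0.2 -4.6] [-0.01  0.07 -0.  ]
[513.2 184.8 124.5] [ 0.6 -0.6 -3.2] [-0.05  0.02 -0.02]
[513.2 184.8 122.2] [ 0.9 -0.2 -3.4] [-0.01  0.04 -0.02]
[513.1 184.7 119.9] [-0.  -0.2 -3.8] [-0.04  0.06 -0.02]
[513.1 184.7 117.6] [ 0.7  0.3 -4. ] [-0.03 -0.01  0.02]
tool d mm [  0.3  -0.5 -20.4] t 9.68
turn [ 0.0013  0.0001 -0.0022]
pos [513.1 184.7 117.6] rpy [179.9   0.  121.1] F [ 0.7  0.3 -4. ] M [-0.03 -0.01  0.02] gap 24.0 q6 -0.3
```

```bash

python3 -m inch '[{"translation":[0,0,0.002],"turn":[0,0,0],"hand":-1}]' >/dev/null && python3 g.py 5 &&
python3 -m inch '[{"translation":[0,0,0.002],"turn":[0,0,0],"hand":-1}]' >/dev/null && python3 g.py 5 &&
python3 -m inch '[{"translation":[0,0,0.002],"turn":[0,0,0],"hand":-1}]' >/dev/null && python3 g.py 5 &&
python3 -m inch '[{"translation":[0,0,0.002],"turn":[0,0,0],"hand":-1}]' >/dev/null && python3 g.py 5 &&
python3 -m inch '[{"translation":[0,0,0.002],"turn":[0,0,0],"hand":-1}]' >/dev/null && python3 g.py 5 &&
python3 -m inch '[{"translation":[0,0,0.002],"turn":[0,0,0],"hand":-1}]' >/dev/null && python3 g.py 5 &&
python3 -m inch '[{"translation":[0,0,0.002],"turn":[0,0,0],"hand":-1}]' >/dev/null && python3 g.py 5 &&
python3 -m inch '[{"translation":[0,0,0.002],"turn":[0,0,0],"hand":-1}]' >/dev/null && python3 g.py 5
python3 -c "
from h import *
todo([512.5,184.7,138],121.2)"
```

```text
[513.1 184.8 115.4] [ 1.2 -0.  -3.8] [0.01 0.01 0.02]
[513.1 184.8 113.2] [ 0.5  0.8 -4.6] [-0.01  0.07 -0.02]
[513.1 184.7 110.9] [ 1.2  0.4 -4.3] [-0.02  0.03  0.03]
[513.1 184.8 108.7] [-0.   0.1 -4.1] [ 0.07  0.04 -0.06]
[513.4 184.8 107.6] [-3.1 -0.7  8.3] [-0.26  0.83  0.03]
tool d mm [  0.3  -0.8 -30.4] t 10.1
turn [ 0.0022  0.0003 -0.0022]
pos [513.4 184.8 107.6] rpy [179.9   0.  121.1] F [-3.1 -0.7  8.3] M [-0.26  0.83  0.03] gap 24.0 q6 -0.3
```

```bash

python3 -m inch '[{"translation":[0,0,0.002],"turn":[0,0,0],"hand":-1}]' >/dev/null && python3 g.py 20 &&
python3 -m inch '[{"translation":[0,0,0.002],"turn":[0,0,0],"hand":-1}]' >/dev/null && python3 g.py 20 &&
python3 -m inch '[{"translation":[0,0,0.002],"turn":[0,0,0],"hand":-1}]' >/dev/null && python3 g.py 20 &&
python3 -m inch '[{"translation":[0,0,0.002],"turn":[0,0,0],"hand":-1}]' >/dev/null && python3 g.py 20 &&
python3 -m inch '[{"translation":[0,0,0.002],"turn":[0,0,0],"hand":-1}]' >/dev/null && python3 g.py 20
python3 -c "
from h import *
todo([512.5,184.7,99.7],121.2)"
```

```text
[513.5 184.9 107.6] [-4.5 -1.1  7.6] [-0.21  1.01 -0.02]
[513.4 184.9 107.6] [-3.7 -0.2  5. ] [-0.24  0.82  0.  ]
[513.4 184.9 107.6] [-4.7 -1.5  5.5] [-0.27  0.85  0.06]
[513.4 184.8 107.6] [-4.4 -0.5  6. ] [-0.25  0.92  0.06]
[513.4 184.8 107.6] [-3.8 -0.3  6.3] [-0.25  0.92 -0.04]
tool d mm [ 0.3 -0.9  7.9] t 10.52
turn [ 0.006   0.002  -0.0018]
pos [513.4 184.8 107.6] rpy [1.797e+02 1.000e-01 1.211e+02] F [-3.8 -0.3  6.3] M [-0.25  0.92 -0.04] gap 23.8 q6 -0.3
```

```bash

python3 -m inch '[{"translation":[0.0003,-0.0006,0.003],"turn":[0.004,0,0],"hand":-1}]' >/dev/null && python3 g.py 24 &&
python3 -m inch '[{"translation":[0.0003,-0.0006,0.0035],"turn":[0,0,0],"hand":-1}]' >/dev/null && python3 g.py 24 &&
python3 -m inch '[{"translation":[0,0,0.0035],"turn":[0,0,0],"hand":-1}]' >/dev/null && python3 g.py 24
python3 -c "
from h import *
todo([512.5,184.7,99.7],121.2)"
```

```text
[513.3 184.9 107.2] [-2.9 -0.6  7.3] [-0.17  0.75 -0.05]
[513.3 184.9 106.5] [-3.5 -1.5  8.4] [-0.26  0.86 -0.  ]
[513.5 184.9 105.7] [-6.1 -2.4  8.1] [-0.31  1.3   0.05]
tool d mm [ 0.3 -1.   6. ] t 10.77
turn [ 0.0084  0.0048 -0.0016]
pos [513.5 184.9 105.7] rpy [179.5   0.3 121.1] F [-6.1 -2.4  8.1] M [-0.31  1.3   0.05] gap 23.8 q6 -0.3
```

```bash

python3 -m inch '[{"translation":[0.0004,-0.001,0.0035],"turn":[0.008,0.005,0],"hand":-1}]' >/dev/null && python3 g.py 24 &&
python3 -m inch '[{"translation":[0.0004,-0.001,0.0035],"turn":[0.004,0.002,0],"hand":-1}]' >/dev/null && python3 g.py 24 &&
python3 -m inch '[{"translation":[0.0004,-0.001,0.004],"turn":[0.004,0.002,0],"hand":-1}]' >/dev/null && python3 g.py 24 &&
python3 -m inch '[{"translation":[0.0004,-0.001,0.004],"turn":[0.004,0.002,0],"hand":-1}]' >/dev/null && python3 g.py 24
python3 -c "
from h import *
todo([512.5,184.7,99.7],121.2)"
```

```text
[513.3 184.9 105.1] [-2.4 -0.5  7.8] [-0.29  0.47 -0.05]
[513.3 184.8 104.6] [-3.4 -1.1  7. ] [-0.27  0.61 -0.06]
[513.4 184.8 103.7] [-2.9 -0.5  8.3] [-0.29  0.71 -0.06]
[513.4 184.8 102.7] [-3.6  0.2  7.5] [-0.22  0.76  0.01]
tool d mm [ 0.3 -0.8  3. ] t 11.1
turn [ 0.0026 -0.0007 -0.0014]
pos [513.4 184.8 102.7] rpy [179.8  -0.  121.1] F [-3.6  0.2  7.5] M [-0.22  0.76  0.01] gap 24.1 q6 -0.3
```

```bash

python3 -m inch '[{"translation":[0.0004,-0.001,0.004],"turn":[0.004,0.002,0],"hand":-1}]' >/dev/null && python3 g.py 20 &&
python3 -m inch '[{"translation":[0.0004,-0.001,0.004],"turn":[0.004,0,0],"hand":-1}]' >/dev/null && python3 g.py 20 &&
python3 -m inch '[{"translation":[0.0004,-0.001,0.004],"turn":[0.004,0,0],"hand":-1}]' >/dev/null && python3 g.py 20 &&
python3 -m inch '[{"translation":[0.0004,-0.001,0.004],"turn":[0.004,0,0],"hand":-1}]' >/dev/null && python3 g.py 20 &&
python3 -m inch '[{"translation":[0.0004,-0.001,0.004],"turn":[0.004,0,0],"hand":-1}]' >/dev/null && python3 g.py 20
python3 -c "
from h import *
todo([512.5,184.7,99.7],121.2)"
```

```text
[513.4 184.8 101.7] [-4.  -1.2  7.7] [-0.24  0.73  0.01]
[513.4 184.8 100.8] [-3.8 -1.   8.3] [-0.21  0.74 -0.01]
[513.4 184.9  99.8] [-4.4 -1.2 15.4] [-0.27  0.92 -0.03]
[513.4 184.9  99.8] [-5.1 -0.5 15. ] [-0.37  1.37  0.04]
[513.4 185.   99.9] [-4.6 -1.2 11.6] [-0.32  1.15 -0.07]
tool d mm [ 0.2 -0.9  0.2] t 11.52
turn [ 0.001   0.0041 -0.0016]
pos [513.4 185.   99.9] rpy [179.9   0.2 121.1] F [-4.6 -1.2 11.6] M [-0.32  1.15 -0.07] gap 23.6 q6 -0.3
```

```bash

python3 -m inch '[{"translation":[0.0002,-0.0006,0.005],"turn":[0,0,0],"hand":-1}]' >/dev/null && python3 g.py 26 &&
python3 -m inch '[{"translation":[0.0002,-0.0006,0.0055],"turn":[0,0,0],"hand":-1}]' >/dev/null && python3 g.py 28
python3 -m inch '[{"translation":[0,-0.0003,0],"turn":[0,0,0],"hand":-1}]' 
python3 -c "
from h import *
todo([512.5,184.7,99.7],121.2)
f=arm.grab_frame('side');save(f,'s3.png',(170,110,330,230),5)"
```

```text
[513.3 184.9  99.8] [-8.7 -2.4 20.4] [-0.72  2.4  -0.07]
[513.2 184.9  99.9] [-7.8 -2.9 20.8] [-0.65  2.24 -0.06]
clock: 11.77
ee_pos: [513.4, 185.0, 101.8]
tool_rot: [3.133, 0.007, 2.114]
ft_force: [-0.5, 1.1, -4.2]
finger_gap: 23.7
tool d mm [ 0.2 -0.9  2.1] t 11.77
turn [ 0.009   0.0069 -0.0014]
pos [513.4 185.  101.8] rpy [179.5   0.4 121.1] F [-0.5  1.1 -4.2] M [0.09 0.18 0.01] gap 23.7 q6 -0.3
```

View pics/s3.png

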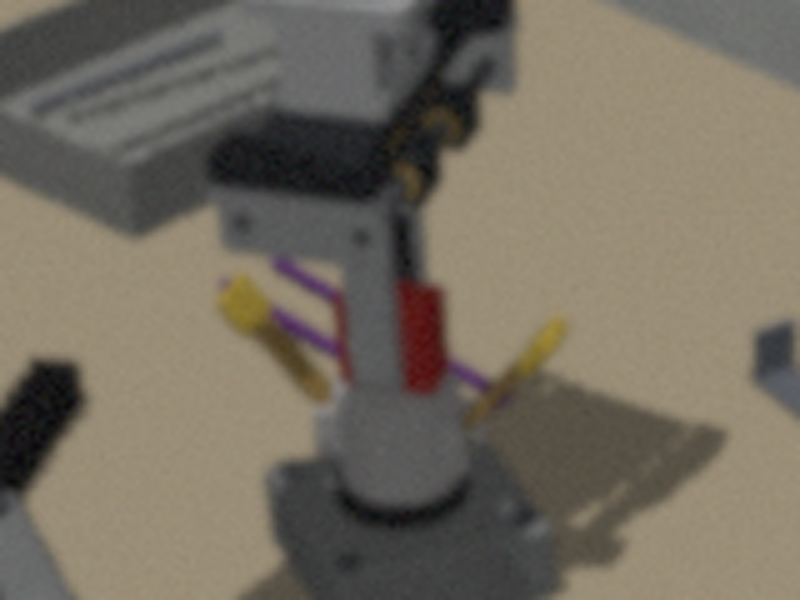

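The cap sits on the black collar with both arms raised (yellow pads at about crop (245,300) and (545,345)). When I eased off, the arm rose 2 mm and took the cap with it. I'll press home again and release the grip while still pressing.

```bash

python3 -m inch '[{"translation":[0.0002,-0.0006,0.004],"turn":[0.008,0.006,0],"hand":-1},{"translation":[0.0002,-0.0006,0.004],"turn":[0,0,0],"hand":-1}]' >/dev/null; python3 g.py 26 &&
python3 -m inch '[{"translation":[0,0,0.0045],"turn":[0,0,0],"hand":-1}]' >/dev/null ; python3 g.py 28
python3 -m inch '[{"translation":[0,0,0.003],"turn":[0,0,0],"hand":0}]'  ; python3 g.py 28
python3 -m inch '[{"translation":[0,0,0.001],"turn":[0,0,0],"hand":0},{"translation":[0,0,0],"turn":[0,0,0],"hand":0}]'
python3 -c "
from h import *
todo([513.3,184.9,99.9],121.2)"
```

```text
[514.  185.3  99.8] [-8.2 -2.1 24.3] [-0.77  2.46  0.02]
[514.  185.3  99.8] [-8.2 -2.1 24.3] [-0.77  2.46  0.02]
clock: 12.07
ee_pos: [515.3, 185.5, 98.9]
tool_rot: [3.131, 0.004, 2.114]
ft_force: [-0.4, -0.4, 0.0]
finger_gap: 27.4
[515.3 185.5  98.9] [-0.4 -0.4  0. ] [-0.06 -0.04 -0.02]
clock: 12.23
ee_pos: [516.8, 185.6, 98.1]
tool_rot: [3.128, 0.005, 2.114]
ft_force: [-0.8, 0.6, -0.2]
finger_gap: 40.5
tool d mm [ 1.2 -3.4 -1.9] t 12.23
turn [ 0.0131  0.0048 -0.0012]
pos [516.8 185.6  98.1] rpy [179.2   0.3 121.1] F [-0.8  0.6 -0.2] M [-0.07  0.08 -0.02] gap 40.5 q6 -0.3
```

```bash

python3 -m inch '[{"translation":[0.001,-0.003,-0.004],"turn":[0.012,0.004,0],"hand":0.1},{"translation":[0,0,-0.012],"turn":[0,0,0],"hand":0.1},{"translation":[0,0,-0.02],"turn":[0,0,0],"hand":0.1},{"translation":[0,0,-0.02],"turn":[0,0,0],"hand":0.1},{"translation":[0,0,-0.015],"turn":[0,0,0],"hand":0.1},{"translation":[0,0,0],"turn":[0,0,0],"hand":0.1}]'
python3 -m inch '[{"translation":[0,0,0],"turn":[0,0,0],"hand":-1},{"translation":[0,0,0],"turn":[0,0,0],"hand":-1},{"translation":[0,0,0],"turn":[0,0,0],"hand":-1},{"translation":[0,0,0],"turn":[0,0,0],"hand":-1},{"translation":[0,0,0],"turn":[0,0,0],"hand":-1},{"translation":[0,0,0],"turn":[0,0,0],"hand":-1}]'
python3 -c "
from h import *
c=np.array([-.518,.855]);t=np.r_[np.array([513.3,184.9])+48*c,140]
todo(t,121.2)
a=arm.grab_frame('top');s=arm.grab_frame('side')
save(a,'t4.png',(180,190,300,280),5)
for n in ((223,252),(249,195)):pass
print(blob(a,'yellow',(225,250),45),blob(s,'yellow',(249,180),45))
for sg in (1,-1):
  P=np.r_[np.array([513.3,184.9])+sg*61.4*c,124]; print(P,proj(a,P),proj(s,P))
"
```

```text
clock: 12.73
ee_pos: [512.8, 184.2, 170.3]
tool_rot: [-3.135, -0.001, 2.114]
ft_force: [1.1, 0.5, 1.7]
finger_gap: 51.9
clock: 13.23
ee_pos: [511.8, 183.9, 167.5]
tool_rot: [-3.131, -0.002, 2.114]
ft_force: [-0.7, -0.2, -0.0]
finger_gap: 15.3
tool d mm [48.   2.  27.6] t 13.23
turn [-0.0104 -0.0024 -0.0018]
pos [511.8 183.9 167.5] rpy [-1.794e+02 -1.000e-01  1.211e+02] F [-0.7 -0.2 -0. ] M [-0.11 -0.03  0.  ] gap 15.3 q6 -0.3
[(np.int32(129), array([254. , 225.5]), array([248, 218,  13,  16], dtype=int32))] [(np.int32(46), array([218.7, 171.3]), array([215, 167,   8,   9], dtype=int32)), (np.int32(20), array([278. , 179.9]), array([275, 176,   7,   9], dtype=int32))]
[481.4948 237.397  124.    ] [[186.78752335 263.27699449]] [[220.61516736 171.02663185]]
[545.1052 132.403  124.    ] [[250.59825924 226.94582519]] [[275.94819746 178.75709868]]
```

View pics/t4.png

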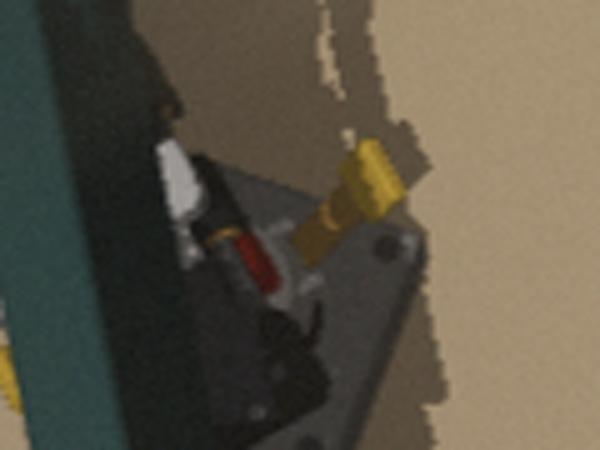

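Picture: the cap stands upright on the port, its +x-side arm raised at crop (375,180) and the other hidden behind the robot. Fingers nearly shut and clear above the cap.

```bash

python3 -m inch '[{"translation":[0.024,0.001,0.0],"turn":[-0.010,-0.002,-0.002],"hand":-1},{"translation":[0.024,0.001,0.008],"turn":[0,0,0],"hand":-1},{"translation":[0,0,0.01],"turn":[0,0,0],"hand":-1},{"translation":[0,0,0],"turn":[0,0,0],"hand":-1}]' 20
python3 -c "
from h import *
c=np.array([-.518,.855]);t=np.r_[np.array([513.3,184.9])+48*c,132]
todo(t,121.2)"
```

```text
clock: 13.67
ee_pos: [488.8, 226.3, 148.4]
tool_rot: [3.142, 0.0, 2.113]
ft_force: [-0.5, -1.0, 0.4]
finger_gap: 0.3
tool d mm [-0.1 -0.5 16.4] t 13.67
turn [ 0.0001  0.0005 -0.0021]
pos [488.8 226.3 148.4] rpy [180.    0.  121.1] F [-0.5 -1.   0.4] M [-0.01  0.05  0.02] gap 0.3 q6 -0.21
```

```bash
cat > g2.py <<'E'
import sys; from h import *
s=arm.sense(); F=s['ft_force']; c=np.array([-.518,.855]); d=s['ee_pos'][:2]-[513.3,184.9]
print('r %.1f side %.1f z %.1f Fr %.1f Fs %.1f Fz %.1f'%(d@c,d@[.855,.518],s['ee_pos'][2],F[:2]@c,F[:2]@[.855,.518],F[2]), 'rot',np.degrees(s['tool_rot']).round(1))
sys.exit(0 if np.linalg.norm(F)<float(sys.argv[1]) else 1)
E
python3 -m inch '[{"translation":[0,-0.0005,0.007],"turn":[0,0,0],"hand":-1},{"translation":[0,0,0.007],"turn":[0,0,0],"hand":-1}]' >/dev/null; python3 g2.py 6 &&
python3 -m inch '[{"translation":[0,0,0.004],"turn":[0,0,0],"hand":-1}]' >/dev/null && python3 g2.py 6 &&
python3 -m inch '[{"translation":[0,0,0.003],"turn":[0,0,0],"hand":-1}]' >/dev/null && python3 g2.py 6 &&
python3 -m inch '[{"translation":[0,0,0.003],"turn":[0,0,0],"hand":-1}]' >/dev/null && python3 g2.py 6 &&
python3 -m inch '[{"translation":[0,0,0.003],"turn":[0,0,0],"hand":-1}]' >/dev/null && python3 g2.py 6 &&
python3 -m inch '[{"translation":[0,0,0.003],"turn":[0,0,0],"hand":-1}]' >/dev/null && python3 g2.py 6
```

```text
r 47.3 side 0.7 z 134.7 Fr -0.5 Fs -0.6 Fz 0.3 rot [1.799e+02 1.000e-01 1.211e+02]
r 46.6 side 0.4 z 129.7 Fr -0.1 Fs -0.4 Fz -0.4 rot [1.799e+02 1.000e-01 1.211e+02]
r 45.9 side 0.1 z 125.8 Fr 0.3 Fs 0.0 Fz 0.3 rot [1.80e+02 1.00e-01 1.21e+02]
r 45.3 side -0.0 z 122.2 Fr -0.2 Fs -0.0 Fz 0.4 rot [-1.80e+02  1.00e-01  1.21e+02]
r 44.8 side -0.1 z 118.8 Fr -1.2 Fs 0.4 Fz -0.1 rot [-1.800e+02  1.000e-01  1.209e+02]
r 44.4 side -0.0 z 115.5 Fr -0.0 Fs -0.2 Fz -0.2 rot [-1.800e+02  1.000e-01  1.209e+02]
```

```bash

python3 -m inch '[{"translation":[0.003,0,0.001],"turn":[0,0,0],"hand":-1}]' >/dev/null; python3 g2.py 16 &&
python3 -m inch '[{"translation":[0.003,0,0.001],"turn":[0,0,0],"hand":-1}]' >/dev/null && python3 g2.py 16 &&
python3 -m inch '[{"translation":[0.0035,0,0.002],"turn":[0,0,0],"hand":-1}]' >/dev/null && python3 g2.py 16 &&
python3 -m inch '[{"translation":[0.0035,0,0.002],"turn":[0,0,0],"hand":-1}]' >/dev/null && python3 g2.py 16 &&
python3 -m inch '[{"translation":[0.0035,0,0.0025],"turn":[0,0,0],"hand":-1}]' >/dev/null && python3 g2.py 16 &&
python3 -m inch '[{"translation":[0.0035,0,0.0025],"turn":[0,0,0],"hand":-1}]' >/dev/null && python3 g2.py 16
```

```text
r 46.7 side -0.2 z 114.0 Fr -1.8 Fs 0.6 Fz -0.1 rot [-179.9    0.2  120.8]
r 49.2 side -0.1 z 112.9 Fr -1.8 Fs -0.7 Fz 0.5 rot [-180.     0.2  120.8]
r 51.3 side 0.3 z 111.5 Fr -7.1 Fs -0.5 Fz 2.9 rot [180.    0.4 120.8]
r 52.7 side 0.7 z 110.3 Fr -6.9 Fs -0.5 Fz 2.5 rot [179.9   0.7 120.7]
r 54.0 side 1.2 z 109.1 Fr -6.4 Fs -1.4 Fz 3.5 rot [179.8   1.1 120.7]
r 55.3 side 1.6 z 107.8 Fr -6.5 Fs -2.4 Fz 3.4 rot [179.7   1.4 120.6]
```

```bash

python3 -m inch '[{"translation":[0.0035,-0.0005,0.004],"turn":[0,0,0],"hand":-1}]' >/dev/null && python3 g2.py 16 &&
python3 -m inch '[{"translation":[0.0035,-0.0005,0.004],"turn":[0,0,0],"hand":-1}]' >/dev/null && python3 g2.py 16 &&
python3 -m inch '[{"translation":[0.003,-0.0005,0.0045],"turn":[0,0,0],"hand":-1}]' >/dev/null && python3 g2.py 16 &&
python3 -m inch '[{"translation":[0.003,-0.0005,0.0045],"turn":[0,0,0],"hand":-1}]' >/dev/null && python3 g2.py 16 
python3 -c "
from h import *
todo([0,0,0],121.2)"
```

```text
r 56.9 side 1.8 z 105.6 Fr -3.6 Fs -2.2 Fz 5.8 rot [179.6   1.6 120.6]
r 58.8 side 2.0 z 103.3 Fr -4.0 Fs -2.4 Fz 6.1 rot [179.5   1.9 120.6]
r 60.5 side 2.2 z 100.7 Fr -3.8 Fs -2.8 Fz 6.5 rot [179.3   2.1 120.5]
r 62.2 side 2.4 z 98.1 Fr -3.1 Fs -2.4 Fz 6.3 rot [179.2   2.3 120.5]
tool d mm [  42.9 -539.1   88.7] t 15.08
turn [ 0.0142  0.0396 -0.0117]
pos [483.1 239.3  98.1] rpy [179.2   2.3 120.5] F [-0.5 -3.9  6.3] M [-0.95 -0.06  0.03] gap 0.6 q6 -0.15
```

```bash

python3 -m inch '[{"translation":[0.0025,-0.0008,0.005],"turn":[0.004,0.013,-0.003],"hand":-1}]' >/dev/null && python3 g2.py 16 &&
python3 -m inch '[{"translation":[0.0022,-0.0008,0.005],"turn":[0.004,0.013,-0.003],"hand":-1}]' >/dev/null && python3 g2.py 16 &&
python3 -m inch '[{"translation":[0.002,-0.0008,0.005],"turn":[0.004,0.013,-0.003],"hand":-1}]' >/dev/null && python3 g2.py 16 &&
python3 -m inch '[{"translation":[0.0015,-0.0008,0.005],"turn":[0.003,0.008,-0.003],"hand":-1}]' >/dev/null && python3 g2.py 16 &&
python3 -m inch '[{"translation":[0.0012,-0.0005,0.005],"turn":[0.003,0.005,0],"hand":-1}]' >/dev/null && python3 g2.py 16 
python3 -c "
from h import *
todo([0,0,0],121.2)"
```

```text
r 63.8 side 2.3 z 95.0 Fr -3.6 Fs -2.2 Fz 6.5 rot [179.3   1.7 120.7]
r 65.0 side 2.3 z 92.0 Fr -2.7 Fs -1.4 Fz 6.0 rot [179.3   1.1 120.9]
r 66.0 side 2.3 z 89.1 Fr -4.3 Fs -1.1 Fz 7.1 rot [179.4   0.5 121.1]
r 66.8 side 2.4 z 86.1 Fr -2.7 Fs -2.1 Fz 7.0 rot [179.4   0.2 121.3]
r 67.4 side 2.7 z 83.2 Fr -3.3 Fs -2.6 Fz 6.6 rot [179.5  -0.  121.3]
tool d mm [  41.4 -538.1   78.3] t 15.5
turn [ 0.0091 -0.0002  0.002 ]
pos [480.6 243.9  83.2] rpy [179.5  -0.  121.3] F [-0.5 -4.2  6.6] M [-0.61  0.19  0.01] gap 0.4 q6 -0.18
```

```bash

python3 -m inch '[{"translation":[0.0015,-0.0008,0.005],"turn":[0.004,0,0],"hand":-1}]' >/dev/null && python3 g2.py 15 &&
python3 -m inch '[{"translation":[0.0015,-0.0008,0.005],"turn":[0.004,0,0],"hand":-1}]' >/dev/null && python3 g2.py 15 &&
python3 -m inch '[{"translation":[0.001,-0.0005,0.0045],"turn":[0.002,0,0],"hand":-1}]' >/dev/null && python3 g2.py 15 &&
python3 -m inch '[{"translation":[0.001,-0.0005,0.004],"turn":[0,0,0],"hand":-1}]' >/dev/null && python3 g2.py 15 &&
python3 -m inch '[{"translation":[0.001,-0.0005,0.004],"turn":[0,0,0],"hand":-1}]' >/dev/null && python3 g2.py 15 &&
python3 -m inch '[{"translation":[0.001,-0.0005,0.004],"turn":[0,0,0],"hand":-1}]' >/dev/null && python3 g2.py 15
python3 -c "
from h import *
todo([0,0,0],121.2)"
```

```text
r 68.0 side 2.8 z 80.4 Fr -3.6 Fs -2.2 Fz 7.1 rot [1.795e+02 1.000e-01 1.213e+02]
r 68.5 side 2.9 z 77.7 Fr -3.2 Fs -2.0 Fz 7.6 rot [179.6   0.3 121.3]
r 68.5 side 3.1 z 75.6 Fr -2.3 Fs -3.9 Fz 9.3 rot [179.6   0.4 121.3]
r 68.6 side 3.4 z 74.3 Fr -1.8 Fs -4.7 Fz 10.8 rot [179.5   0.6 121.3]
r 68.6 side 3.7 z 73.2 Fr -2.6 Fs -3.6 Fz 10.3 rot [179.3   0.8 121.3]
r 68.6 side 4.0 z 72.2 Fr -2.4 Fs -4.4 Fz 10.9 rot [179.2   1.  121.3]
tool d mm [  41.  -539.8   63.5] t 16.0
turn [0.0148 0.0166 0.0015]
pos [481.2 245.7  72.2] rpy [179.2   1.  121.3] F [-2.5 -4.3 10.9] M [-1.06  0.33 -0.1 ] gap 0.4 q6 -0.17
```

```bash

python3 -m inch '[{"translation":[0,-0.002,-0.008],"turn":[0.007,0.008,0],"hand":-1},{"translation":[0.007,-0.001,0],"turn":[0.007,0.008,0],"hand":-1},{"translation":[0.008,-0.001,0],"turn":[0,0,0],"hand":-1},{"translation":[0,0,0],"turn":[0,0,0],"hand":-1}]' >/dev/null; python3 g2.py 15 &&
python3 -m inch '[{"translation":[0,0,0.003],"turn":[0,0,0],"hand":-1}]' >/dev/null && python3 g2.py 15 &&
python3 -m inch '[{"translation":[0,0,0.003],"turn":[0,0,0],"hand":-1}]' >/dev/null && python3 g2.py 15 &&
python3 -m inch '[{"translation":[0,0,0.003],"turn":[0,0,0],"hand":-1}]' >/dev/null && python3 g2.py 15 &&
python3 -m inch '[{"translation":[0,0,0.003],"turn":[0,0,0],"hand":-1}]' >/dev/null && python3 g2.py 15 
python3 -c "
from h import *
todo([0,0,0],121.2)"
```

```text
r 87.1 side 0.6 z 82.0 Fr -0.8 Fs 0.4 Fz 0.4 rot [ 1.798e+02 -1.000e-01  1.213e+02]
r 88.1 side 0.9 z 79.0 Fr 0.2 Fs -0.7 Fz 0.4 rot [179.7  -0.2 121.4]
r 88.8 side 0.7 z 75.4 Fr 0.5 Fs 0.5 Fz -1.2 rot [179.8  -0.2 121.4]
r 89.7 side 0.7 z 71.9 Fr 2.6 Fs -0.6 Fz 3.6 rot [179.8  -0.2 121.5]
r 90.3 side 1.1 z 69.0 Fr -0.2 Fs -0.2 Fz 5.7 rot [179.7  -0.3 121.5]
tool d mm [  19.6 -536.2   66.4] t 16.67
turn [ 0.0051 -0.0051  0.0047]
pos [467.4 262.8  69. ] rpy [179.7  -0.3 121.5] F [-0.1 -0.3  5.7] M [-0.15  0.11 -0.03] gap 0.6 q6 -0.15
```

```bash

python3 -m inch '[{"translation":[-0.001,-0.0003,0.003],"turn":[0.005,0,0],"hand":-1}]' >/dev/null && python3 g2.py 14 &&
python3 -m inch '[{"translation":[-0.001,-0.0003,0.003],"turn":[0,0,0],"hand":-1}]' >/dev/null && python3 g2.py 14 &&
python3 -m inch '[{"translation":[-0.001,0,0.0035],"turn":[0,0,0],"hand":-1}]' >/dev/null && python3 g2.py 14 &&
python3 -m inch '[{"translation":[-0.001,0,0.004],"turn":[0,0,0],"hand":-1}]' >/dev/null && python3 g2.py 14 &&
python3 -m inch '[{"translation":[-0.001,0,0.004],"turn":[0,0,0],"hand":-1}]' >/dev/null && python3 g2.py 14
```

```text
r 89.8 side 1.3 z 66.5 Fr 1.9 Fs -1.3 Fz 6.1 rot [179.9  -0.3 121.5]
r 89.6 side 1.6 z 64.4 Fr 3.9 Fs -2.4 Fz 12.1 rot [179.8  -0.4 121.5]
r 89.6 side 2.5 z 63.2 Fr 4.0 Fs -4.4 Fz 18.8 rot [179.7  -0.5 121.5]
```

```bash

python3 -m inch '[{"translation":[0,-0.002,-0.01],"turn":[0.005,-0.006,0.004],"hand":-1},{"translation":[0,0,-0.025],"turn":[0,0,0],"hand":-1},{"translation":[0,0,-0.03],"turn":[0,0,0],"hand":-1},{"translation":[0,0,-0.03],"turn":[0,0,0],"hand":-1},{"translation":[-0.02,0,-0.003],"turn":[0,0,0],"hand":-1},{"translation":[-0.03,0,0],"turn":[0,0,0],"hand":-1},{"translation":[-0.03,0,0],"turn":[0,0,0],"hand":-1},{"translation":[-0.03,0,0],"turn":[0,0,0],"hand":-1},{"translation":[-0.02,0,0],"turn":[0,0,0],"hand":-1},{"translation":[0,0,0],"turn":[0,0,0],"hand":-1}]' >/dev/null; python3 g2.py 15 
python3 -c "
from h import *
c=np.array([-.518,.855]);t=np.r_[np.array([513.3,184.9])-46*c,150]
todo(t,121.2)
a=arm.grab_frame('top');s=arm.grab_frame('side')
im=np.hstack([cv2.resize(a['color'][190:310,150:310],(400,300)),cv2.resize(s['color'][110:230,170:330],(400,300))]);cv2.imwrite('pics/c5.png',cv2.resize(im[:,:,::-1],(800,300)))
print(blob(a,'yellow',(225,250),45),blob(s,'yellow',(249,185),50))
P=np.r_[np.array([513.3,184.9])+86*c,68]; print(P,proj(a,P),proj(s,P))
"
```

```text
r -46.8 side -1.4 z 159.4 Fr 0.6 Fs -0.2 Fz 0.5 rot [-179.5    0.   121.4]
tool d mm [0.9 1.5 9.4] t 17.75
turn [-0.0082  0.0004  0.004 ]
pos [536.4 144.1 159.4] rpy [-179.5    0.   121.4] F [-0.5  0.4  0.5] M [-0.04  0.02 -0.  ] gap 0.2 q6 -0.39
[(np.int32(10), array([198.3, 265.3]), array([197, 263,   4,   5], dtype=int32))] [(np.int32(35), array([212.3, 192.2]), array([208, 190,   9,   6], dtype=int32))]
[468.752 258.43   68.   ] [[183.0975069  274.04264622]] [[212.42856733 191.90000758]]
```

View pics/c5.png

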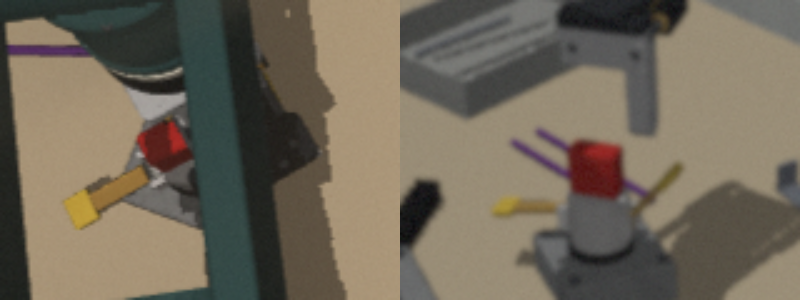

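First arm is down: yellow pad at crop (505,205), side pixel (212,192), against a predicted (212,192). The other is still raised at crop (665,180). Now I'll lower the second.

```bash

python3 -m inch '[{"translation":[0.001,0.0015,0.008],"turn":[-0.008,0,0.004],"hand":-1},{"translation":[0,0,0.01],"turn":[0,0,0],"hand":-1},{"translation":[0,0,0.008],"turn":[0,0,0],"hand":-1}]' >/dev/null; python3 g2.py 6 &&
python3 -m inch '[{"translation":[0,0,0.004],"turn":[0,0,0],"hand":-1}]' >/dev/null && python3 g2.py 6 &&
python3 -m inch '[{"translation":[0,0,0.004],"turn":[0,0,0],"hand":-1}]' >/dev/null && python3 g2.py 6 &&
python3 -m inch '[{"translation":[0,0,0.004],"turn":[0,0,0],"hand":-1}]' >/dev/null && python3 g2.py 6 &&
python3 -m inch '[{"translation":[0,0,0.003],"turn":[0,0,0],"hand":-1}]' >/dev/null && python3 g2.py 6
python3 -c "
from h import *
todo([0,0,0],121.2)"
```

```text
r -39.8 side 1.2 z 132.5 Fr -1.2 Fs 0.2 Fz 0.7 rot [179.8  -0.2 121.5]
r -38.3 side 0.3 z 126.3 Fr -0.7 Fs -0.4 Fz -0.4 rot [180.   -0.2 121.6]
r -37.2 side -0.1 z 121.0 Fr 0.2 Fs 0.9 Fz 0.7 rot [-179.9   -0.3  121.6]
r -36.3 side -0.4 z 115.9 Fr -0.4 Fs -0.0 Fz 0.2 rot [-179.9   -0.3  121.7]
r -35.7 side -0.7 z 112.0 Fr 1.4 Fs 0.0 Fz -0.2 rot [-179.8   -0.3  121.7]
tool d mm [ 147.9 -532.4  114.5] t 18.43
turn [-0.0031 -0.0055  0.0096]
pos [531.2 154.  112. ] rpy [-179.8   -0.3  121.7] F [-0.7  1.2 -0.2] M [-0.07  0.01  0.02] gap 0.7 q6 -0.38
```

```bash

python3 -m inch '[{"translation":[-0.004,0.0005,0],"turn":[-0.002,-0.005,0.009],"hand":-1}]' >/dev/null; python3 g2.py 14 &&
python3 -m inch '[{"translation":[-0.004,0,0],"turn":[0,0,0],"hand":-1}]' >/dev/null && python3 g2.py 14 &&
python3 -m inch '[{"translation":[-0.004,0,0],"turn":[0,0,0],"hand":-1}]' >/dev/null && python3 g2.py 14 &&
python3 -m inch '[{"translation":[-0.004,0,0.001],"turn":[0,0,0],"hand":-1}]' >/dev/null && python3 g2.py 14 &&
python3 -m inch '[{"translation":[-0.004,0,0.002],"turn":[0,0,0],"hand":-1}]' >/dev/null && python3 g2.py 14 &&
python3 -m inch '[{"translation":[-0.004,0,0.003],"turn":[0,0,0],"hand":-1}]' >/dev/null && python3 g2.py 14
python3 -c "
from h import *
todo([0,0,0],121.2)"
```

```text
r -39.0 side -0.6 z 110.9 Fr -0.2 Fs -0.7 Fz -0.3 rot [-1.798e+02 -1.000e-01  1.213e+02]
r -43.0 side -0.5 z 110.9 Fr -0.2 Fs 0.1 Fz -0.2 rot [-1.799e+02 -1.000e-01  1.213e+02]
r -45.9 side -0.4 z 110.9 Fr 6.8 Fs -0.9 Fz 0.5 rot [-179.9   -0.2  121.3]
r -47.3 side -0.3 z 110.2 Fr 8.5 Fs 0.0 Fz 1.5 rot [-179.9   -0.6  121.3]
r -48.7 side -0.2 z 108.7 Fr 6.4 Fs -1.7 Fz 4.1 rot [-179.9   -1.   121.4]
r -50.7 side -0.1 z 106.8 Fr 5.6 Fs -2.1 Fz 5.0 rot [-179.9   -1.2  121.4]
tool d mm [ 158.3 -533.9  111.2] t 18.93
turn [-0.0016 -0.0217  0.0041]
pos [539.5 141.5 106.8] rpy [-179.9   -1.2  121.4] F [-4.7  3.7  5. ] M [ 0.66  0.97 -0.05] gap 0.3 q6 -0.41
```

```bash

python3 -m inch '[{"translation":[-0.004,0,0.0045],"turn":[0,-0.01,0.002],"hand":-1}]' >/dev/null && python3 g2.py 14 &&
python3 -m inch '[{"translation":[-0.004,0,0.0045],"turn":[0,-0.01,0.002],"hand":-1}]' >/dev/null && python3 g2.py 14 &&
python3 -m inch '[{"translation":[-0.0035,0,0.005],"turn":[0,-0.01,0],"hand":-1}]' >/dev/null && python3 g2.py 14 &&
python3 -m inch '[{"translation":[-0.0035,0,0.005],"turn":[0,-0.006,0],"hand":-1}]' >/dev/null && python3 g2.py 14 &&
python3 -m inch '[{"translation":[-0.003,0,0.005],"turn":[0,-0.006,0],"hand":-1}]' >/dev/null && python3 g2.py 14 &&
python3 -m inch '[{"translation":[-0.0025,0,0.005],"turn":[0,-0.006,0],"hand":-1}]' >/dev/null && python3 g2.py 14
python3 -c "
from h import *
todo([0,0,0],121.2)"
```

```text
r -53.4 side 0.1 z 103.8 Fr 5.2 Fs -3.0 Fz 6.5 rot [-179.9   -0.9  121.3]
r -56.0 side 0.0 z 100.6 Fr 6.0 Fs -2.1 Fz 5.4 rot [-180.    -0.5  121.2]
r -58.2 side -0.0 z 97.2 Fr 6.2 Fs -3.6 Fz 5.8 rot [-1.800e+02 -1.000e-01  1.212e+02]
r -60.1 side -0.1 z 93.6 Fr 7.3 Fs -3.2 Fz 6.0 rot [-180.     0.   121.2]
r -61.6 side -0.2 z 90.1 Fr 5.3 Fs -2.3 Fz 6.4 rot [-180.     0.2  121.3]
r -62.8 side -0.2 z 86.7 Fr 6.4 Fs -2.7 Fz 6.1 rot [180.    0.3 121.3]
tool d mm [ 171.8 -534.4   85.5] t 19.43
turn [0.0003 0.0059 0.0013]
pos [545.7 131.1  86.7] rpy [180.    0.3 121.3] F [-5.7  4.1  6.1] M [ 0.53  1.1  -0.02] gap 0.4 q6 -0.41
```

Now step out onto the pad and finish the stroke.

```bash

python3 -m inch '[{"translation":[-0.003,0,0.005],"turn":[0,0.003,0],"hand":-1}]' >/dev/null && python3 g2.py 14 &&
python3 -m inch '[{"translation":[-0.003,0,0.005],"turn":[0,0,0],"hand":-1}]' >/dev/null && python3 g2.py 14 &&
python3 -m inch '[{"translation":[0,0,-0.008],"turn":[0,0,0],"hand":-1},{"translation":[-0.008,0,0],"turn":[0,0,0],"hand":-1},{"translation":[-0.008,0,0],"turn":[0,0,0],"hand":-1},{"translation":[0,0,0],"turn":[0,0,0],"hand":-1}]' >/dev/null; python3 g2.py 10 &&
python3 -m inch '[{"translation":[0,0,0.004],"turn":[0,0,0],"hand":-1}]' >/dev/null && python3 g2.py 14 &&
python3 -m inch '[{"translation":[0,0,0.004],"turn":[0,0,0],"hand":-1}]' >/dev/null && python3 g2.py 14 &&
python3 -m inch '[{"translation":[0,0,0.004],"turn":[0,0,0],"hand":-1}]' >/dev/null && python3 g2.py 14
python3 -c "
from h import *
todo([0,0,0],121.2)"
```

```text
r -64.2 side -0.1 z 83.4 Fr 6.4 Fs -3.2 Fz 7.8 rot [179.9  -0.  121.3]
r -66.0 side 0.4 z 80.4 Fr 5.5 Fs -2.3 Fz 7.4 rot [179.8  -0.2 121.3]
r -86.1 side 1.6 z 91.3 Fr 0.1 Fs 0.2 Fz 0.5 rot [1.796e+02 1.000e-01 1.213e+02]
r -87.5 side 2.3 z 88.3 Fr 0.8 Fs 0.8 Fz 0.5 rot [1.795e+02 1.000e-01 1.212e+02]
r -88.3 side 2.5 z 84.2 Fr 0.1 Fs 0.2 Fz 0.5 rot [179.5   0.2 121.2]
r -89.0 side 2.7 z 80.3 Fr 1.2 Fs -1.9 Fz 4.8 rot [179.4   0.2 121.1]
tool d mm [ 196.5 -538.5   74.1] t 20.18
turn [ 0.0101  0.0038 -0.001 ]
pos [561.7 110.2  80.3] rpy [179.4   0.2 121.1] F [-2.3 -0.   4.8] M [-0.13  0.2  -0.01] gap 0.7 q6 -0.45
```

```bash

python3 -m inch '[{"translation":[0.0005,-0.001,0.005],"turn":[0.006,0.003,0],"hand":-1}]' >/dev/null && python3 g2.py 12 &&
python3 -m inch '[{"translation":[0.0005,-0.001,0.005],"turn":[0.004,0,0],"hand":-1}]' >/dev/null && python3 g2.py 12 &&
python3 -m inch '[{"translation":[0.0005,-0.0005,0.004],"turn":[0,0,0],"hand":-1}]' >/dev/null && python3 g2.py 12 &&
python3 -m inch '[{"translation":[0.0005,-0.0005,0.004],"turn":[0,0,0],"hand":-1}]' >/dev/null && python3 g2.py 12 &&
python3 -m inch '[{"translation":[0.0005,-0.0005,0.004],"turn":[0,0,0],"hand":-1}]' >/dev/null && python3 g2.py 12 &&
python3 -m inch '[{"translation":[0.0005,-0.0005,0.004],"turn":[0,0,0],"hand":-1}]' >/dev/null && python3 g2.py 12
```

```text
r -89.1 side 2.5 z 76.2 Fr -0.8 Fs 0.0 Fz 5.9 rot [1.796e+02 1.000e-01 1.211e+02]
r -89.2 side 2.5 z 72.1 Fr 0.8 Fs 0.6 Fz 6.3 rot [179.7   0.2 121.1]
r -88.9 side 2.7 z 69.0 Fr 0.5 Fs -0.2 Fz 7.0 rot [179.6   0.2 121.1]
r -89.2 side 3.2 z 67.4 Fr 1.0 Fs -5.0 Fz 20.1 rot [179.5   0.4 121.1]
```

```bash

python3 -m inch '[{"translation":[0,-0.002,-0.01],"turn":[0.006,0.003,0],"hand":-1},{"translation":[0,0,-0.025],"turn":[0,0,0],"hand":-1},{"translation":[0,0,-0.03],"turn":[0,0,0],"hand":-1},{"translation":[0,0,-0.035],"turn":[0,0,0],"hand":-1},{"translation":[-0.035,0,0],"turn":[0,0,0],"hand":-1},{"translation":[-0.04,0,0],"turn":[0,0,0],"hand":-1},{"translation":[-0.04,0,0],"turn":[0,0,0],"hand":-1},{"translation":[0,0,0],"turn":[0,0,0],"hand":-1}]' >/dev/null; python3 g2.py 15 
python3 -c "
from h import *
c=np.array([-.518,.855])
a=arm.grab_frame('top');s=arm.grab_frame('side')
im=np.hstack([cv2.resize(a['color'][200:300,170:290],(390,325)),cv2.resize(s['color'][140:240,190:310],(390,325))]);cv2.imwrite('pics/c6.png',im[:,:,::-1])
print(blob(a,'yellow',(225,250),60),blob(s,'yellow',(249,185),60),blob(a,'red',(225,250),30),blob(s,'red',(249,180),30))
for sg in (1,-1):
  P=np.r_[np.array([513.3,184.9])+sg*86*c,66]; print(P,proj(a,P),proj(s,P))
print(proj(a,[513.3,184.9,140]),proj(s,[513.3,184.9,118]))
"
```

```text
r -202.8 side 0.5 z 167.2 Fr 0.3 Fs -0.4 Fz 0.4 rot [-1.798e+02  1.000e-01  1.217e+02]
[(np.int32(133), array([182.2, 273.1]), array([176, 266,  14,  15], dtype=int32))] [(np.int32(44), array([287.3, 205.3]), array([283, 202,   9,   7], dtype=int32)), (np.int32(34), array([212.1, 192.1]), array([208, 190,   9,   5], dtype=int32))] [(np.int32(446), array([219.6, 245.6]), array([205, 234,  30,  24], dtype=int32))] [(np.int32(383), array([247.7, 176.8]), array([237, 167,  21,  21], dtype=int32))]
[468.752 258.43   66.   ] [[183.40783277 274.15513285]] [[212.52037048 192.67823607]]
[557.848 111.37   66.   ] [[266.86583165 226.48329869]] [[287.98560414 203.83821494]]
[[216.92095425 243.4504085 ]] [[248.19481677 177.32718743]]
```

View pics/c6.png

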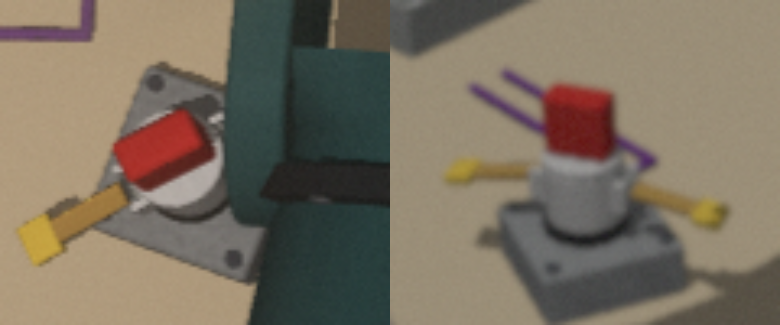

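Both arms look down. A re-feel of the first arm and the cap top will confirm they are fully home.

```bash

python3 -m inch '[{"translation":[0.04,0,0],"turn":[-0.003,0,0.004],"hand":-1},{"translation":[0.04,0,0],"turn":[0,0,0.004],"hand":-1},{"translation":[0.04,0,0],"turn":[0,0,0],"hand":-1},{"translation":[0.04,0,0],"turn":[0,0,0],"hand":-1},{"translation":[0.03,0,0],"turn":[0,0,0],"hand":-1},{"translation":[0.012,0,0],"turn":[0,0,0],"hand":-1},{"translation":[0,0,0],"turn":[0,0,0],"hand":-1}]' >/dev/null; python3 g2.py 15 
python3 -c "
from h import *
todo([513.3,184.9,146],121.2)"
```

```text
r 20.4 side -4.7 z 160.9 Fr -0.0 Fs -0.8 Fz 0.0 rot [-179.4   -0.8  121.6]
tool d mm [-20.6   4.7  14.6] t 21.87
turn [-0.0097 -0.0131  0.0069]
pos [498.7 199.9 160.9] rpy [-179.4   -0.8  121.6] F [-0.7 -0.4  0. ] M [-0.06  0.02 -0.01] gap 0.6 q6 -0.28
```

```bash

python3 -m inch '[{"translation":[-0.0205,0.0047,0.004],"turn":[-0.01,-0.013,0.006],"hand":-1},{"translation":[0.001,0,0.007],"turn":[0,0,0],"hand":-1},{"translation":[0,0,0],"turn":[0,0,0],"hand":-1}]' >/dev/null; python3 g2.py 5 &&
python3 -m inch '[{"translation":[0,0,0.0025],"turn":[0,0,0],"hand":-1}]' >/dev/null && python3 g2.py 5 &&
python3 -m inch '[{"translation":[0,0,0.0025],"turn":[0,0,0],"hand":-1}]' >/dev/null && python3 g2.py 5 &&
python3 -m inch '[{"translation":[0,0,0.0025],"turn":[0,0,0],"hand":-1}]' >/dev/null && python3 g2.py 5 &&
python3 -m inch '[{"translation":[0,0,0.0025],"turn":[0,0,0],"hand":-1}]' >/dev/null && python3 g2.py 5 &&
python3 -m inch '[{"translation":[0,0,0.0025],"turn":[0,0,0],"hand":-1}]' >/dev/null && python3 g2.py 5 
```

```text
r 2.6 side -0.5 z 148.1 Fr 0.2 Fs 0.7 Fz -0.8 rot [-1.800e+02  1.000e-01  1.216e+02]
r 1.7 side -0.5 z 145.4 Fr -0.2 Fs 0.5 Fz 0.4 rot [-1.800e+02  1.000e-01  1.215e+02]
r 0.9 side -0.9 z 142.1 Fr 0.1 Fs 0.3 Fz 0.0 rot [-179.9    0.   121.4]
r 0.2 side -0.6 z 140.2 Fr 1.2 Fs -2.0 Fz 15.3 rot [-180.     0.   121.3]
```

```bash

python3 -m inch '[{"translation":[0,0,0.004],"turn":[0,0,0],"hand":-1}]' >/dev/null ; python3 g2.py 25 
python3 -m inch '[{"translation":[0,0,-0.012],"turn":[0,0,0],"hand":-1},{"translation":[0.03,0,-0.005],"turn":[0,0,0],"hand":-1},{"translation":[0.03,0,0],"turn":[0,0,0],"hand":-1},{"translation":[0.018,0,0],"turn":[0,0,0],"hand":-1},{"translation":[0,0,0.015],"turn":[0,0,0],"hand":-1},{"translation":[0,0,0.025],"turn":[0,0,0],"hand":-1},{"translation":[0,0,0.025],"turn":[0,0,0],"hand":-1},{"translation":[0,0,0],"turn":[0,0,0],"hand":-1}]' >/dev/null; python3 g2.py 15
python3 -c "
from h import *
c=np.array([-.518,.855]);todo(np.r_[np.array([513.3,184.9])+86*c,76],121.2)"
```

```text
r -0.1 side 0.2 z 140.1 Fr 3.3 Fs -6.9 Fz 26.5 rot [179.8   0.  121.3]
r 76.5 side 4.7 z 96.4 Fr -0.3 Fs -0.8 Fz -1.4 rot [1.791e+02 1.000e-01 1.208e+02]
tool d mm [ 9.5 -5.1 20.3] t 23.12
turn [ 0.0157  0.0021 -0.0071]
pos [477.7 252.8  96.4] rpy [1.791e+02 1.000e-01 1.208e+02] F [-0.5 -0.7 -1.4] M [-0.1   0.12  0.02] gap 0.8 q6 -0.16
```

Cap top is rigid at 140.1 mm, so it is home (139.9 expected). Now I'll re-feel arm A.

```bash

python3 -m inch '[{"translation":[0.009,-0.005,0.005],"turn":[0.015,0.002,-0.007],"hand":-1},{"translation":[0,0,0.01],"turn":[0,0,0],"hand":-1},{"translation":[0,0,0],"turn":[0,0,0],"hand":-1}]' >/dev/null; python3 g2.py 5 &&
python3 -m inch '[{"translation":[0,0,0.003],"turn":[0,0,0],"hand":-1}]' >/dev/null && python3 g2.py 5 &&
python3 -m inch '[{"translation":[0,0,0.003],"turn":[0,0,0],"hand":-1}]' >/dev/null && python3 g2.py 12 &&
python3 -m inch '[{"translation":[0,0,0.003],"turn":[0,0,0],"hand":-1}]' >/dev/null && python3 g2.py 12 &&
python3 -m inch '[{"translation":[0,0,0.003],"turn":[0,0,0],"hand":-1}]' >/dev/null && python3 g2.py 12 &&
python3 -m inch '[{"translation":[0,0,0.003],"turn":[0,0,0],"hand":-1}]' >/dev/null && python3 g2.py 12 &&
python3 -m inch '[{"translation":[0,0,0.003],"turn":[0,0,0],"hand":-1}]' >/dev/null && python3 g2.py 12
```

```text
r 85.4 side -0.1 z 81.3 Fr 0.6 Fs -0.6 Fz -0.2 rot [-180.    -0.   121.1]
r 85.3 side 0.8 z 79.4 Fr -0.4 Fs 0.1 Fz 0.1 rot [179.9   0.  121.1]
r 85.1 side 1.2 z 76.9 Fr -0.2 Fs 0.1 Fz -0.3 rot [179.8   0.  121.1]
r 84.9 side 1.9 z 74.5 Fr -0.2 Fs -0.5 Fz 0.6 rot [179.7   0.  121.1]
r 84.7 side 2.4 z 71.9 Fr 1.0 Fs -0.2 Fz -0.5 rot [179.7   0.  121.1]
r 84.7 side 2.8 z 69.2 Fr 1.5 Fs -1.0 Fz 5.0 rot [179.6   0.  121.1]
r 85.0 side 3.6 z 68.0 Fr 1.5 Fs -3.2 Fz 13.4 rot [179.5   0.  121.1]
```

```bash

python3 -m inch '[{"translation":[0,-0.0005,0.0035],"turn":[0,0,0],"hand":-1}]' >/dev/null; python3 g2.py 17 && python3 -m inch '[{"translation":[0,-0.0005,0.0035],"turn":[0,0,0],"hand":-1}]' >/dev/null; python3 g2.py 17
```

```text
r 85.0 side 4.2 z 67.5 Fr 0.9 Fs -5.1 Fz 16.4 rot [179.3   0.  121.1]
r 85.0 side 4.2 z 67.5 Fr 0.9 Fs -5.1 Fz 16.4 rot [179.3   0.  121.1]
```

```bash

python3 -m inch '[{"translation":[0,-0.003,-0.008],"turn":[0.008,0,0],"hand":-1},{"translation":[0,0,-0.025],"turn":[0,0,0],"hand":-1},{"translation":[0,0,-0.03],"turn":[0,0,0],"hand":-1},{"translation":[0,0,-0.035],"turn":[0,0,0],"hand":-1},{"translation":[-0.005,0,-0.04],"turn":[0,0,0],"hand":-1},{"translation":[-0.02,-0.03,-0.02],"turn":[0,0,0],"hand":-1},{"translation":[-0.02,-0.03,0],"turn":[0,0,0],"hand":-1},{"translation":[-0.02,-0.03,0],"turn":[0,0,0],"hand":-1},{"translation":[-0.02,-0.03,0],"turn":[0,0,0],"hand":-1},{"translation":[0,0,0],"turn":[0,0,0],"hand":-1}]' >/dev/null; python3 g2.py 15 
python3 -c "
from h import *
c=np.array([-.518,.855])
a=arm.grab_frame('top');s=arm.grab_frame('side')
im=np.hstack([cv2.resize(a['color'][200:300,170:290],(390,325)),cv2.resize(s['color'][140:240,190:310],(390,325))]);cv2.imwrite('pics/c7.png',im[:,:,::-1])
print(blob(a,'yellow',(225,250),60),blob(s,'yellow',(249,185),60))
"
```

```text
r -3.1 side -122.1 z 234.1 Fr 1.1 Fs 0.1 Fz 0.5 rot [179.6   0.3 121.3]
[(np.int32(123), array([269.7, 228.5]), array([263, 222,  14,  14], dtype=int32))] [(np.int32(44), array([286.9, 205.8]), array([283, 203,   9,   7], dtype=int32)), (np.int32(34), array([212.3, 192. ]), array([208, 190,   9,   5], dtype=int32))]
```

View pics/c7.png

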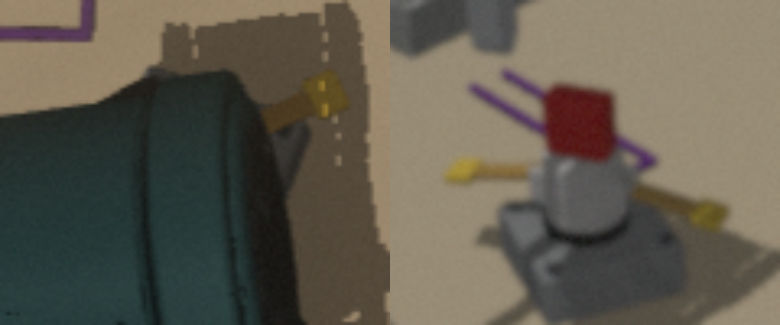

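```bash
python3 -c "
from h import *
print(arm.sense()['clock'],arm.job_done())"
```

```text
the job is handed in; nothing more can be done
24.8833 None
```

I put the larger red-handled cap on the smaller port and pressed it down past the plunger. I then swung the two arms down one after the other, let go and handed the job in at about 25 s.

**Cap home:** The plunger gave about 12 N of resistance over 7.9 mm of travel. Pressed again with both arms down, the cap was rigid, its top at 140.1 mm against 139.9 mm expected. The highest port force I read was about 29 N (limit 45 N).

**Arms at their stops:** Both arms end in a hard stop, one at z ≈ 67.5 mm and the other at 67.4 mm (about 69 mm expected). The highest arm force I read was about 21 N (limit 25 N).

**Checks that did not fully agree:**
- **First arm:** it went to z ≈ 63 mm on its first push, but stopped firmly at 67.5 mm on the second. I think the cap rocked slightly while only that arm was down, but I did not confirm this.
- **Possible tilt:** in the last side picture one pad sits about 1 px higher than predicted and the other about 2 px lower. The cap may lean by about a degree, or this may be calibration error.
- **Cap lift before release:** when I first eased off, the arm rose 2 mm and took the cap with it. I pressed it home again before letting go, with both arms still raised.
- **Bystanders:** I did not check them one by one, but felt no unexpected contact and saw nothing moved in the pictures.

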